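# Half-sole under the heat activator with a spatula

### The job

The cork half-sole on the drying rack is freshly cemented: carry it on the spatula to the heat activator and set it down gently on the two rails under the hood, centred between and along the rails and square to them, never touching it with the fingers or knocking it. The spatula's handle is pushed under the bench shelf, so first draw it right out, lay it flat on the bench and let go, so that you can take it again by the far end of the handle: the hand does not fit under the hood. At the end lay the spatula flat on the bench and leave everything else where it stood.

Things in the scene. Friction and masses are not known exactly. Their poses are not given: they have to be found in the camera images.
- spatula: Spatula 212 mm long, 0.15 kg. Origin on its underside, on the long axis; x to the blade tip, z up when flat. Steel blade x = 10 to 110 mm, 54 wide, 2.5 thick, flush with the underside; ferrule 18 wide, 12.5 high to x = 26; wooden handle x = -102 to 10 mm, 20 wide, 28 high. Starts flat on the bench, blade towards the robot, the last 25 to 45 mm of handle under the shelf.
- spatula_tip (a point): middle of the blade's front edge, 110 mm ahead of the spatula's origin, 1 mm above its underside
- spatula_tail (a point): middle of the handle's rear end, 102 mm behind the spatula's origin, 14 mm above its underside
- sole: Cork half-sole, flat plate 102 mm long (x), 104 wide, 6 thick, about 0.09 kg: straight edge at x = -51 mm, half-round toe at x = +51. Origin: centre of its underside; z up. Lies across the two rails of the drying rack, toe away from the robot, up to 12 mm off the rack's middle along the rails, 4 mm across. Fragile: fingers off; under 12 N on it.
- rack: Drying rack, fixed, left or right: plate 150 (x) by 124 mm on thin legs, top at 45 mm. Origin on the bench under the rails' middle; x along the rails, away from the robot. Rails at y = -42 and +42 mm, 8 wide, 130 long, tops at 63 mm: under the sole is a channel 76 wide, 18 high, open towards the robot. Far stop plate at x = 69 to 75 mm, up to 79 mm.
- activator: Heat activator, fixed, on the other side: grey housing x = -75 to 95 mm, 150 wide, flat top at 60 mm. Origin on the bench under the rails' middle; x along the rails, away from the robot. Rails at y = -42 and +42 mm, 8 wide, 130 long, tops at 78 mm; channel between them 76 wide, 18 high, open towards the robot. The sole goes centred over the origin.
- activator_hood (a point): Middle of the underside of the activator's hood, 138 mm above the bench and 7 mm beyond the rails' middle. The hood is an open rectangular frame with three white rods: in the activator's axes x = -80 to 94 mm, y = -71 to 71 mm, z = 138 to 164 mm, on two posts at its far corners; open towards the robot.
- shelf: Low plywood bench shelf, fixed: board 160 mm (x) by 200 mm (y), underside at 66 mm, top at 80 mm, on two side walls at y = -93 and +93 mm (14 mm thick). Origin on the bench under its middle, x away from the robot; its front edge is x = -80 mm.
- spray: bystander: blue spray can, 56 mm across, 180 mm tall, origin at its foot
- drink: bystander: green bottle, 62 mm across, 170 mm tall, origin at its foot
- coffee: bystander: paper cup, 80 mm across, 100 mm tall, origin at its foot
- hammer: bystander: hammer lying on the bench, about 260 mm long, x along it to the head, origin near its middle
- tin: bystander: round tin, 68 mm across, 28 mm tall, origin at its foot
- nails: bystander: carton 70 x 50 x 24 mm, origin at its foot
- jar: bystander: amber jar, 60 mm across, 85 mm tall, standing on the shelf, origin at its foot
- tacks: bystander: carton 80 x 55 x 45 mm, on the shelf, origin at its foot
Things that resemble listed ones, but are neither listed nor needed, are in the scene too. Leave any purple look-alike of the spatula alone.

How it is judged (in metres and radians):
On the way, in this order (a step that is already met when the one before it is completed fails the run):
1. the spatula lies flat on the bench, its whole handle clear of the shelf, and the fingers have let go of it (x of spatula_tail in the frame of shelf below -0.085 m and height (world z) of spatula below 0.012 m and angle between spatula's own z axis and vertical below 0.1 rad and contact force between the fingers and spatula below 0.1 N), for 0.1 s.
2. the sole is lifted off the drying rack on the spatula (contact force between spatula and sole above 0.2 N and contact force between sole and rack below 0.05 N and height (world z) of sole above 0.073 m), for 0.2 s.
At the end, for the whole second after the job is handed in: The sole lies at rest on both rails of the activator, its centre within 20 mm along and 10 mm across the rails' middle, within 0.2 rad of square; the spatula lies flat and at rest on the bench (x of sole in the frame of activator between -0.02 and 0.02 m and y of sole in the frame of activator between -0.01 and 0.01 m and z of sole in the frame of activator between 0.074 and 0.082 m and angle between the x axis of sole and the x axis of activator, either way round below 0.2 rad and angle between sole's own z axis and vertical below 0.06 rad and linear speed of each of sole, spatula below 0.02 m/s and height (world z) of spatula below 0.012 m and angle between spatula's own z axis and vertical below 0.1 rad); the robot touches nothing.
It fails at once if the fingers touch the sole (contact force between the fingers and sole above 0.3 N).
It fails at once if the sole is pressed or knocked with more than 12 N (contact force between sole and anything else above 12 N).
It fails at once if a bystander (can, bottle, cup, hammer, tin, carton or jar) is moved more than 30 mm (distance of any of spray, drink, coffee, hammer, tin, nails, jar, tacks from where it was at the start of the episode above 0.03 m).
It also fails if it takes over 72 s, if anything falls off the work surface, if the arm or the gripper's body presses on something with over 40 N, if the wrist force passes 120 N, or if a joint passes its speed limit or range.

### The arm

A 6-joint arm with a two-finger parallel gripper is mounted at the origin on the work surface. World frame = base frame: x ahead of the robot, y to its left, z up, the work surface at z = 0. Lengths are in mm, angles in rad, forces in N, time in s.
With the tool pointing down it reaches from about 350 to 775 mm from the base axis. Payload 7.3 kg.
Tool frame: the origin (TCP) lies at the very end of the fingers, on their centre line; the grasp point (between the pads) lies 19 mm behind it; z points along the fingers, y is the line along which they close (so a half turn about z gives the same grasp; the last joint's range is limited). The gripper opens to 92 mm and grips with 3 to 60 N. Pads are 19 mm wide; open, the fingers measure 130 mm over their backs; the gripper's body (75 mm by 190 mm) begins 47 mm behind the grasp point.
Start: joints at [-1.368, 0.342, 1.524, -0, 1.275, -0.146], TCP at [179.453, -493.401, 196.341] pointing down, gripper open.
Joint ranges: [-2.53, 2.53], [-0.77, 2.02], [0.04, 2.7], [-1, 4.14], [0.28, 2.66], [-3.11, 3.11]. Speed limits (rad/s): [2.57, 2.57, 3.14, 3.14, 3.14, 3.14].

### API

Orientations are given as [roll, pitch, yaw] about the fixed x, y, z axes, in that order (R = Rz(yaw) Ry(pitch) Rx(roll)).
In Python, from plant import get_obs, optics, ticket, finder gives the robot as it stands.
- The arm moves only by the tool send_rows, never from a script. Its arguments are lists of equal length, an entry for each row: "offset": the shift along the tool's x, y, z scaled (see below), a list of three; "delta_rot": the turn, a rotation vector about the tool's x, y, z scaled (see below), a list of three. In form: {"offset": [[dx, dy, dz], ...], "delta_rot": [[rx, ry, rz], ...]}. A call has 1 to 8 rows; each row is the pose to reach, as a shift and turn from the pose commanded when the call began, along the tool's axes at that moment, turning the shorter way round; what a row does not reach only later rows make up. The controller multiplies each number of a shift by 120 mm and each number of a turn by 360 degrees. A row lasts 1/8 s, in which the tool goes at most 62.5 mm and 10.7 degrees, less where a joint would pass 70% of its speed; a pose out of reach is approached as far as the arm can. A call with a number of a shift or a turn outside -1 to 1 is refused whole. A call with a gripper value outside its range is refused whole. "grip" is the opening, from 0 (shut) to 1 (fully open), set as the call begins (left out, the last holds). The fingers move at their own pace and stop on an object; the grip force is fixed at half the most. Time passes only in rows, so rows that repeat a pose let the fingers close. It gives the time, the measured TCP pose, the force, the opening and the grip force at its end, in the units of the state.
- get_obs(): the state, without advancing time (a new reading comes with each control period).
- optics.capture(name): name is "scene" or "top" or "wrist"; returns the picture (400x640x3 uint8, red, green, blue); there is no depth.
- optics.get_calibration(name): a dict with "fx", "fy", "cx", "cy" (pixels), "world_from_camera" (4x4, takes a point from camera to world coordinates). Camera axes: x right, y down, z forward; pixel columns grow to the right and rows downward; lengths in mm; the calibration is good to about 2 mm. A picture is of the moment at which its call begins: read the wrist's pose just before it. get_calibration takes no time and is no camera call; for the wrist camera it gives the pose at the moment of the call.
- ticket.close_job(): hands the job in; it is judged then, once.
Trained networks look in the newest picture that a camera, given by its name, has taken for a name from the list of things; names that differ only in an ending like _2 or _b are one class to them, and where a whole thing is asked for, a point or a joint stands for the part that bears it (a point fixed in the world has none). Each returns a list of dicts, best first, with "confidence" (0 to 1); they miss things now and then, are a little off and sometimes report something else, mostly with a low value. They report only what shows in the picture. A call takes as long as a camera call. They do not tell look-alikes from the thing itself.
- finder.boxes_of(target, camera): "box" ([left, top, right, bottom] in pixels, round what is visible of it).
- finder.silhouettes(target, camera): "region" (400x640 bool, what is visible of it) and "box" ([left, top, right, bottom] in pixels, round what is visible of it).
- finder.pinpoint(target, camera): "uv" ([column, row] in pixels: a listed point, or the origin of a listed thing).
The state is a dict: "time": time; "joint_positions": joint angles; "dq": joint speeds; "tau": joint torques, N m; "tool_pos": TCP position; "tcp_rot": TCP orientation; "contact_force": force on the tool from outside, world axes, zero at the start; "moment": the same for the moment, N m; "grip_width": finger opening in mm; "finger_force": force on a finger pad.
Only numpy, scipy, OpenCV 4.12 (cv2) and the standard library are available. Lean on these libraries where they do the work, as an engineer would, in place of code of your own. Each camera call takes 0.05 s, during which the arm holds its last target. There are 200 camera calls.

## Working session

There is one attempt and no reset: what is moved stays moved. The work goes in short steps, Python scripts to look and compute and a tool call to move; the robot and the scene stay as the last step left them, time stands still between calls to the robot, and variables do not carry over. Pictures are saved under pics/ and viewed, at most 12 in all, crops included, and the job is handed in when it is done.

Besides the shell and the picture viewer there is one more tool, called after "Emit:" by a JSON object that holds its "fn" and its "kwargs", one argument or row to a line. send_rows: Moves the arm, as the interface text tells. Its arguments: {"type":"object","properties":{"offset":{"type":"array"},"delta_rot":{"type":"array"},"grip":{"type":"number"}},"required":["offset","delta_rot"]}

```bash
mkdir -p pics; ls; python3 - <<'E'
from plant import get_obs, optics, finder
import cv2,numpy as np
o=get_obs();print(o['time'],o['tool_pos'],o['tcp_rot'])
for c in ['scene','top']:
    im=optics.capture(c);cv2.imwrite(f'pics/{c}0.png',im[:,:,::-1])
    k=optics.get_calibration(c);print(c,k['fx'],k['fy'],k['cx'],k['cy'],np.round(k['world_from_camera'],3).tolist())
    for t in ['spatula','spatula_tip','spatula_tail','sole','rack','activator','activator_hood','shelf']:
        print(t,[(np.round(d['uv'],1).tolist(),round(d['confidence'],2)) for d in finder.pinpoint(t,c)][:3])
E
```

```text
pics
0.0 [ 179.35365711 -492.93313211  195.66562655] [-3.14010518e+00 -2.19338615e-04  3.48773542e-01]
scene 421.6967784381535 421.6967784381535 320.31189396719753 196.8876569095332 [[0.511, 0.524, -0.681, 1285.009], [0.859, -0.313, 0.404, -459.345], [-0.002, -0.792, -0.611, 795.816], [0.0, 0.0, 0.0, 1.0]]
spatula [([340.6, 235.0], 0.95), ([380.6, 141.5], 0.68)]
spatula_tip [([321.6, 212.2], 0.98), ([357.0, 150.0], 0.92), ([244.3, 219.2], 0.21)]
spatula_tail [([402.0, 137.7], 0.63), ([250.6, 292.0], 0.32), ([247.3, 252.5], 0.22)]
sole [([416.5, 200.4], 0.79)]
rack [([418.0, 217.7], 0.81), ([349.9, 255.6], 0.7), ([414.4, 200.8], 0.28)]
activator [([253.1, 289.7], 0.74)]
activator_hood [([247.0, 253.5], 0.93)]
shelf [([361.4, 266.5], 0.89)]
top 455.71188484008565 455.71188484008565 330.9133187796774 206.0184963148125 [[-0.001, -0.991, 0.132, 299.598], [-1.0, 0.003, 0.014, -20.659], [-0.015, -0.132, -0.991, 1659.267], [0.0, 0.0, 0.0, 1.0]]
spatula [([214.3, 284.2], 0.71), ([322.4, 190.8], 0.6)]
spatula_tip [([245.2, 286.5], 0.89), ([321.1, 224.9], 0.81), ([402.6, 175.6], 0.53)]
spatula_tail [([186.0, 283.4], 0.82), ([318.6, 164.6], 0.76), ([376.0, 241.0], 0.31)]
sole [([261.9, 175.6], 0.94)]
rack [([264.3, 174.9], 0.66), ([377.2, 243.4], 0.18)]
activator [([401.9, 177.7], 0.92)]
activator_hood [([205.2, 225.3], 0.66), ([406.6, 167.2], 0.55)]
shelf [([328.0, 157.6], 0.56), ([213.9, 181.0], 0.43), ([458.7, 180.4], 0.35)]
```

View pics/scene0.png

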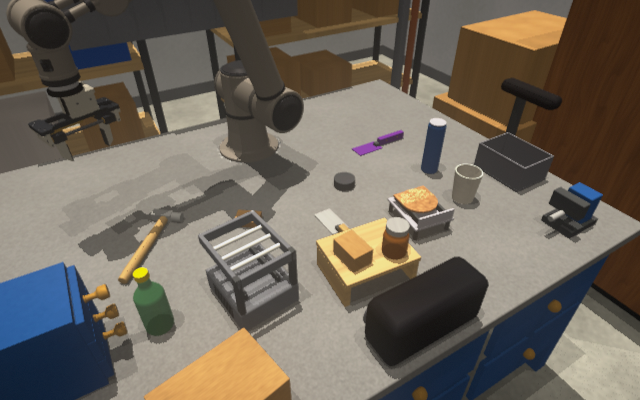

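View pics/top0.png

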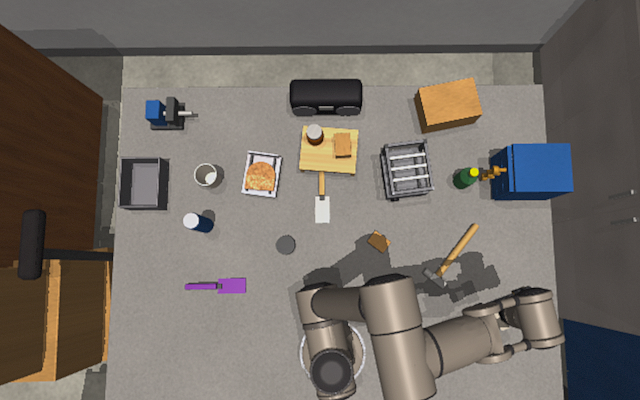

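Top view: the steel spatula has its blade at (322,208) and its handle running to the shelf at (322,172). The purple look-alike is at (215,286). The sole on its rack is at (262,176), the activator at (405,170) and the tin at (285,244). By description I choose the steel and wood one at (322,208), since it is the one under the shelf. Next I'll work out coarse positions.

```bash
cat > h.py <<'E'
from plant import get_obs, optics, finder
import cv2,numpy as np
from scipy.spatial.transform import Rotation as R
def cal(c):
    k=optics.get_calibration(c);return k,np.array([[k['fx'],0,k['cx']],[0,k['fy'],k['cy']],[0,0,1]]),np.array(k['world_from_camera'])
def p2w(uv,z,K,T):
    uv=np.atleast_2d(uv).astype(float);d=np.c_[uv,np.ones(len(uv))]@np.linalg.inv(K).T@T[:3,:3].T
    return T[:3,3]+d*((z-T[2,3])/d[:,2])[:,None]
def w2p(P,K,T):
    q=(np.atleast_2d(P)-T[:3,3])@T[:3,:3];q=q@K.T;return q[:,:2]/q[:,2:]
def pose():
    o=get_obs();return np.array(o['tool_pos']),R.from_euler('xyz',o['tcp_rot']),o
def cmd(pos,rot):
    "scaled offset,delta_rot from measured pose to target"
    p,r,o=pose();rr=rot if isinstance(rot,R) else R.from_euler('xyz',rot)
    print('offset',np.round(r.inv().apply(np.array(pos)-p)/120,4),'rot',np.round((r.inv()*rr).as_rotvec()/(2*np.pi),4),'t',round(o['time'],2))
E
python3 - <<'E'
from h import *
k,K,T=cal('top')
for n,uv,z in [('sole',(261.9,175.6),63),('tip',(321.1,224.9),1),('tail',(318.6,164.6),14),('act',(401.9,177.7),0),('hood',(406.6,167.2),138),('shelf',(328,157.6),0),('rack',(264,174.9),0),('bladeL',(315,222),2),('tin',(285,244),28),('spray',(195,220),180),('hammerhead',(436,272),20),('nails',(378,241),24),('bottle',(470,175),170)]:
    print(n,np.round(p2w(uv,z,K,T)[0]))
k,K,T=cal('scene')
for n,uv,z in [('sole',(416.5,200.4),63),('tip',(321.6,212.2),1),('act',(253.1,289.7),0),('hood',(247,253.5),138),('shelf',(361.4,266.5),0),('rack',(418,217.7),0)]:
    print(n,np.round(p2w(uv,z,K,T)[0]))
k,K,T=cal('wrist')
p,r,o=pose(); M=np.eye(4);M[:3,:3]=r.as_matrix();M[:3,3]=p
print(np.round(np.linalg.inv(M)@T,3),K)
cmd((430,-30,420),(np.pi,0,0))
E
```

```text
sole [623. 249.  63.]
tip [451.  39.   1.]
tail [673.  48.  14.]
act [ 626. -259.    0.]
hood [ 635. -256.  138.]
shelf [703.  14.   0.]
rack [638. 252.   0.]
bladeL [462.  61.   2.]
tin [381. 167.  28.]
spray [452. 446. 180.]
hammerhead [ 281. -370.   20.]
nails [ 391. -165.   24.]
bottle [ 601. -460.  170.]
sole [621. 250.  63.]
tip [464.  32.   1.]
act [ 629. -258.    0.]
hood [ 643. -264.  138.]
shelf [701.   9.   0.]
rack [628. 260.   0.]
[[ 1.00000e-03 -9.56000e-01 -2.92000e-01  7.93860e+01]
 [ 1.00000e+00  1.00000e-03  0.00000e+00  3.49000e-01]
 [-0.00000e+00 -2.92000e-01  9.56000e-01 -1.87733e+02]
 [ 0.00000e+00  0.00000e+00  0.00000e+00  1.00000e+00]] [[339.73790784   0.         319.29951314]
 [  0.         339.73790784 200.28423623]
 [  0.           0.           1.        ]]
offset [ 3.2819 -2.9153 -1.8641] rot [ 0.     -0.      0.0555] t 0.9
```

Emit:
{"fn": "send_rows", "kwargs": {
  "offset": [
    [0,0,-0.5],
    [0,0,-1],
    [0,0,-1]
  ],
  "delta_rot": [
    [0,0,0.0277],
    [0,0,0.0555],
    [0,0,0.0555]
  ],
  "grip": 1
}}

```text
time: 1.27
tool_pos: [179.9, -495.4, 321.4]
tcp_rot: [3.131, -0.002, -0.001]
contact_force: [-0.2, 0.0, 0.7]
grip_width: 92.0
finger_force: 0.0
```

Emit:
{"fn": "send_rows", "kwargs": {
  "offset": [
    [0.16,-0.44,-0.05],
    [0.333,-0.88,-0.11],
    [0.333,-0.88,-0.11]
  ],
  "delta_rot": [
    [0,0,0],
    [0,0,0],
    [0,0,0]
  ]
}}

```text
time: 1.65
tool_pos: [220.4, -385.1, 330.0]
tcp_rot: [3.141, -0.001, 0.004]
contact_force: [-0.0, -0.5, -0.3]
grip_width: 91.2
finger_force: 0.0
```

Emit:
{"fn": "send_rows", "kwargs": {
  "offset": [
    [0.16,-0.44,-0.05],
    [0.333,-0.88,-0.11],
    [0.333,-0.88,-0.11]
  ],
  "delta_rot": [
    [0,0,0],
    [0,0,0],
    [0,0,0]
  ]
}}

```text
time: 2.02
tool_pos: [260.2, -280.3, 343.0]
tcp_rot: [3.141, -0.001, 0.005]
contact_force: [-0.2, -0.7, 0.2]
grip_width: 91.6
finger_force: 0.0
```

Emit:
{"fn": "send_rows", "kwargs": {
  "offset": [
    [0.16,-0.44,-0.05],
    [0.333,-0.88,-0.11],
    [0.333,-0.88,-0.11]
  ],
  "delta_rot": [
    [0,0,0],
    [0,0,0],
    [0,0,0]
  ]
}}

```text
time: 2.4
tool_pos: [300.3, -175.0, 356.0]
tcp_rot: [3.141, -0.001, 0.006]
contact_force: [-0.8, -0.9, -0.2]
grip_width: 92.0
finger_force: 0.0
```

Emit:
{"fn": "send_rows", "kwargs": {
  "offset": [
    [0.16,-0.44,-0.05],
    [0.333,-0.88,-0.11],
    [0.333,-0.88,-0.11]
  ],
  "delta_rot": [
    [0,0,0],
    [0,0,0],
    [0,0,0]
  ]
}}

```text
time: 2.78
tool_pos: [340.5, -69.5, 368.8]
tcp_rot: [-3.142, 0.0, 0.006]
contact_force: [-0.6, -1.1, -0.8]
grip_width: 91.8
finger_force: 0.0
```

Emit:
{"fn": "send_rows", "kwargs": {
  "offset": [
    [0.16,-0.44,-0.05],
    [0.333,-0.88,-0.11],
    [0.333,-0.88,-0.11]
  ],
  "delta_rot": [
    [0,0,0],
    [0,0,0],
    [0,0,0]
  ]
}}

```text
time: 3.15
tool_pos: [380.6, 35.4, 381.5]
tcp_rot: [3.141, 0.001, 0.004]
contact_force: [0.1, -1.1, -0.9]
grip_width: 92.1
finger_force: 0.0
```

```bash
python3 - <<'E'
from h import *
p,r,o=pose();print(p,o['tcp_rot'],o['time'])
k,K,T=cal('wrist');im=optics.capture('wrist');cv2.imwrite('pics/w1.png',im[:,:,::-1])
for t,z in [('spatula',0),('spatula_tip',1),('sole',63),('rack',0),('activator',0),('activator_hood',138),('shelf',0)]:
    print(t,[(np.round(d['uv'],1).tolist(),np.round(p2w(d['uv'],z,K,T)[0,:2]).tolist(),round(d['confidence'],2)) for d in finder.pinpoint(t,'wrist')][:3])
np.savez('w1.npz',K=K,T=T)
E
```

```text
[380.58729923  35.44383784 381.51602995] [3.14145856e+00 1.10854686e-03 4.02605228e-03] 3.15
spatula [([321.3, 24.6], [564.0, 33.0], 0.81), ([100.5, 230.2], [228.0, 428.0], 0.68)]
spatula_tip [([319.4, 97.6], [458.0, 35.0], 0.9), ([169.1, 227.5], [234.0, 304.0], 0.67)]
sole []
rack []
activator []
activator_hood []
shelf []
```

View pics/w1.png

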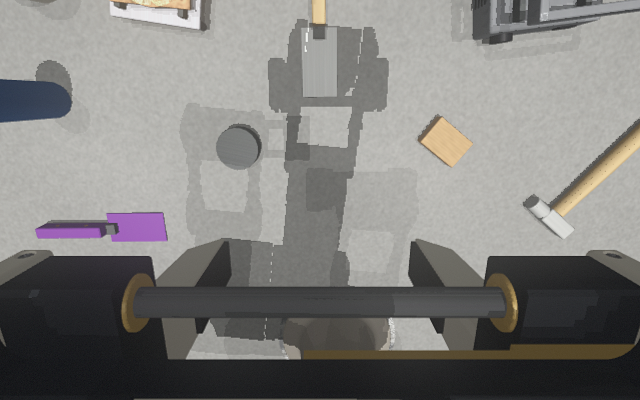

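Emit:
{"fn": "send_rows", "kwargs": {
  "offset": [
    [0,0,0],
    [0,0,0],
    [0,0,0],
    [0,0,0]
  ],
  "delta_rot": [
    [0,0.028,0],
    [0,0.056,0],
    [0,0.08,0],
    [0,0.08,0]
  ]
}}

```text
time: 4.05
tool_pos: [377.0, 34.3, 381.9]
tcp_rot: [3.141, -0.503, -0.001]
contact_force: [0.4, 0.7, -0.2]
grip_width: 91.8
finger_force: 0.0
```

```bash
python3 - <<'E'
from h import *
p,r,o=pose();print(p,o['tcp_rot'],o['time'])
k,K,T=cal('wrist');im=optics.capture('wrist');cv2.imwrite('pics/w2.png',cv2.resize(im[:,:,::-1],(800,500)))
cv2.imwrite('pics/w2raw.png',im[:,:,::-1])
for t,z in [('spatula',0),('spatula_tip',1),('sole',63),('rack',0),('activator',0),('activator_hood',138),('shelf',0)]:
    print(t,[(np.round(d['uv'],1).tolist(),np.round(p2w(d['uv'],z,K,T)[0,:2]).tolist(),round(d['confidence'],2)) for d in finder.pinpoint(t,'wrist')][:3])
np.savez('w2.npz',K=K,T=T)
E
```

```text
[376.98205724  34.27980563 381.91776106] [ 3.14100764e+00 -5.03457635e-01 -1.49756689e-03] 4.05
spatula [([316.4, 153.9], [564.0, 39.0], 0.87)]
spatula_tip [([318.3, 213.0], [456.0, 35.0], 0.76)]
sole [([185.0, 105.8], [626.0, 257.0], 0.86)]
rack []
activator [([477.8, 119.6], [631.0, -260.0], 0.57)]
activator_hood [([520.2, 77.3], [632.0, -258.0], 0.61)]
shelf [([332.1, 74.9], [723.0, 9.0], 0.91)]
```

View pics/w2.png

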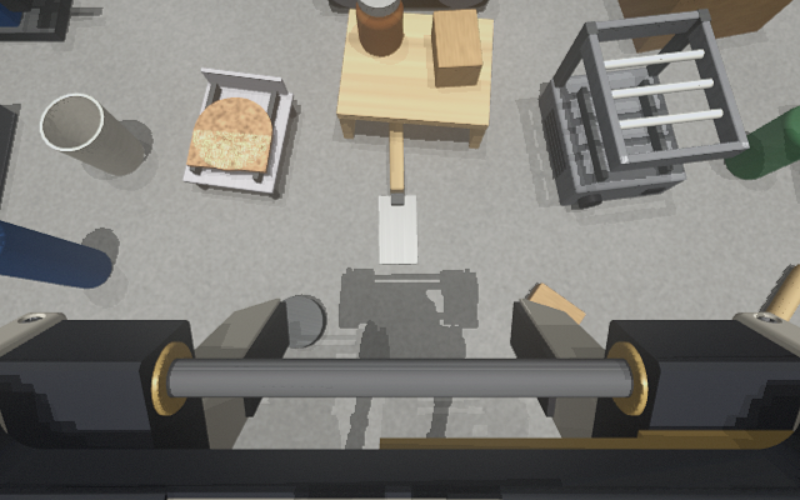

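View w2 (at 1.25x): the blade spans (381..417, 196..263) and the handle runs up to the shelf edge at (397,132). The sole is at (230,135) on the rack and the activator is at (630,110). Now I'll measure the spatula accurately.

```bash
python3 - <<'E'
from h import *
d=np.load('w2.npz');K,T=d['K'],d['T']
f=lambda uv,z:np.round(p2w(np.array(uv)/1.25,z,K,T)[:,:2]).tolist()
print('blade FL FR RL RR',f([(381,263),(417,262),(379,196),(415,197)],2.5))
print('handle top L,R front, L,R at shelf',f([(391,193),(404,193),(390,133),(404,133)],28))
print('shelf front L,R top',f([(338,117),(491,128)],80))
im=cv2.imread('pics/w2raw.png')
optics.capture('wrist')
s=finder.silhouettes('spatula','wrist')
for q in s[:2]: print(q['confidence'],q['box'],q['region'].sum())
c=im[95:220,270:370];cv2.imwrite('pics/c1.png',cv2.resize(c,None,fx=4.5,fy=4.5,interpolation=cv2.INTER_CUBIC))
E
```

```text
blade FL FR RL RR [[460.0, 59.0], [461.0, 9.0], [558.0, 63.0], [556.0, 11.0]]
handle top L,R front, L,R at shelf [[553.0, 45.0], [553.0, 27.0], [643.0, 47.0], [643.0, 27.0]]
shelf front L,R top [[639.0, 113.0], [623.0, -85.0]]
0.55 [304.5, 100.5, 334.6, 215.8] 2331
0.52 [614.6, 209.7, 640.0, 257.2] 588
```

View pics/c1.png

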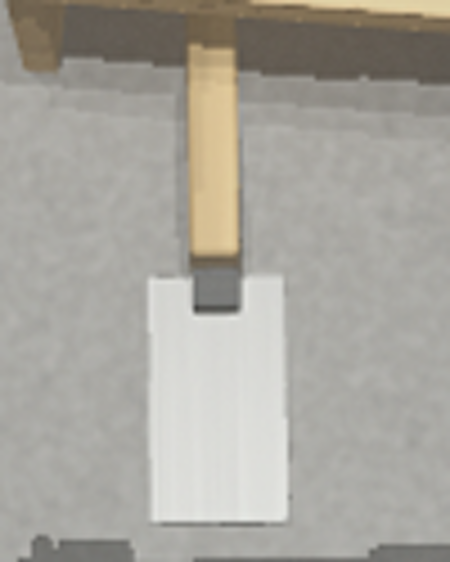

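```bash
python3 - <<'E'
from h import *
d=np.load('w2.npz');K,T=d['K'],d['T']
g=lambda uv:np.array(uv)/4.5+[270,95]
b=p2w(g([(150,521),(287,522),(149,278),(284,276)]),2.5,K,T)[:,:2]
h=p2w(g([(192,252),(239,252),(190,45),(237,45)]),28,K,T)[:,:2]
for q in (b,h): 
    m1=(q[0]+q[1])/2;m2=(q[2]+q[3])/2;print(np.round(q,1).tolist(),m1,m2,'dir',(m2-m1)[1]/(m2-m1)[0])
cmd((574,36,120),(np.pi,0,0.01))
E
```

```text
[[459.4, 61.5], [459.0, 8.5], [558.0, 62.7], [558.8, 8.8]] [459.17448724  34.99632314] [558.39929241  35.74792674] dir 0.007574755077373287
[[559.6, 45.1], [559.6, 27.1], [645.8, 46.1], [645.8, 27.6]] [559.5929107   36.06555314] [645.80976523  36.85397087] dir 0.0091445892787069
offset [ 0.3703 -0.0104  2.6941] rot [ 0.0004 -0.0798 -0.0015] t 4.55
```

Emit:
{"fn": "send_rows", "kwargs": {
  "offset": [
    [0,0,0],
    [0,0,0],
    [0,0,0],
    [0,0,0]
  ],
  "delta_rot": [
    [0,-0.028,0],
    [0,-0.056,0],
    [0,-0.08,0],
    [0,-0.08,0]
  ]
}}

```text
time: 5.05
tool_pos: [381.1, 34.6, 380.6]
tcp_rot: [-3.141, 0.004, 0.001]
contact_force: [0.7, -0.4, 0.2]
grip_width: 91.4
finger_force: 0.0
```

Emit:
{"fn": "send_rows", "kwargs": {
  "offset": [
    [0.4,0,0.45],
    [0.8,-0.01,0.9],
    [0.8,-0.01,0.9]
  ],
  "delta_rot": [
    [0,0,0],
    [0,0,0],
    [0,0,0]
  ]
}}

```text
time: 5.42
tool_pos: [474.8, 36.0, 271.8]
tcp_rot: [-3.141, 0.003, 0.0]
contact_force: [-0.0, -0.2, 0.1]
grip_width: 91.6
finger_force: 0.0
```

Emit:
{"fn": "send_rows", "kwargs": {
  "offset": [
    [0.4,0,0.45],
    [0.8,0,0.9],
    [0.8,0,0.9],
    [0.8,0,0.9]
  ],
  "delta_rot": [
    [0,0,0],
    [0,0,0],
    [0,0,0],
    [0,0,0]
  ]
}}

```text
time: 5.92
tool_pos: [571.0, 35.8, 166.9]
tcp_rot: [3.142, -0.0, 0.0]
contact_force: [-0.1, 0.1, -0.4]
grip_width: 91.6
finger_force: 0.0
```

```bash
python3 - <<'E'
from h import *
print(pose()[0])
cmd((571,35.9,5),(np.pi,0,0.008))
E
```

```text
[570.95866654  35.81111807 166.85749932]
offset [ 2.0000e-04 -8.0000e-04  1.3488e+00] rot [ 0.     -0.     -0.0013] t 5.92
```

Emit:
{"fn": "send_rows", "kwargs": {
  "offset": [
    [0,0,0.45],
    [0,0,0.9],
    [0,0,0.9]
  ],
  "delta_rot": [
    [0,0,0],
    [0,0,-0.0013],
    [0,0,-0.0013]
  ]
}}

```text
time: 6.3
tool_pos: [568.7, 36.0, 57.8]
tcp_rot: [-3.141, 0.005, 0.008]
contact_force: [-0.3, -0.6, 0.2]
grip_width: 91.3
finger_force: 0.0
```

Emit:
{"fn": "send_rows", "kwargs": {
  "offset": [
    [0,0,0.25],
    [0,0,0.44],
    [0,0,0.44]
  ],
  "delta_rot": [
    [0,0,0],
    [0,0,0],
    [0,0,0]
  ]
}}

```text
time: 6.68
tool_pos: [572.1, 35.8, 8.1]
tcp_rot: [3.141, -0.002, 0.008]
contact_force: [-0.8, -0.6, -0.6]
grip_width: 91.5
finger_force: 0.0
```

Emit:
{"fn": "send_rows", "kwargs": {
  "offset": [
    [0,0,0],
    [0,0,0],
    [0,0,0],
    [0,0,0],
    [0,0,0]
  ],
  "delta_rot": [
    [0,0,0],
    [0,0,0],
    [0,0,0],
    [0,0,0],
    [0,0,0]
  ],
  "grip": 0
}}

```text
time: 7.3
tool_pos: [571.2, 35.8, 5.5]
tcp_rot: [3.142, 0.0, 0.008]
contact_force: [-0.4, 0.4, 0.0]
grip_width: 46.5
finger_force: 0.0
```

Emit:
{"fn": "send_rows", "kwargs": {
  "offset": [
    [0,0,0],
    [0,0,0],
    [0,0,0],
    [0,0,0],
    [0,0,0]
  ],
  "delta_rot": [
    [0,0,0],
    [0,0,0],
    [0,0,0],
    [0,0,0],
    [0,0,0]
  ]
}}

```text
time: 7.92
tool_pos: [571.2, 35.8, 5.5]
tcp_rot: [3.141, -0.0, 0.008]
contact_force: [0.5, 0.9, -0.5]
grip_width: 0.7
finger_force: 0.0
```

Emit:
{"fn": "send_rows", "kwargs": {
  "offset": [
    [0,0,-0.03],
    [-0.1,0,-0.03],
    [-0.3,0,-0.03],
    [-0.5,0,-0.03],
    [-0.65,0,-0.05],
    [-0.65,0,-0.3],
    [-0.7,0,-0.5],
    [-0.7,0,-0.6]
  ],
  "delta_rot": [
    [0,0,0],
    [0,0,0],
    [0,0,0],
    [0,0,0],
    [0,0,0],
    [0,0,0],
    [0,0,0],
    [0,0,0]
  ]
}}

```text
time: 8.93
tool_pos: [486.7, 35.2, 78.6]
tcp_rot: [3.141, -0.001, 0.008]
contact_force: [0.4, 0.1, -0.0]
grip_width: 0.2
finger_force: 0.0
```

```bash
python3 - <<'E'
from h import *
p,r,o=pose();print(p,o['tcp_rot'])
ims=[optics.capture(c) for c in ('wrist','scene')]
a=ims[0][:,:,::-1]; b=ims[1][140:300,220:460,::-1]
b=cv2.resize(b,(600,400))
cv2.imwrite('pics/w3.png',np.vstack([cv2.resize(a[:200],(640,200)),cv2.resize(b,(576,384))[:,:576] if 0 else np.pad(cv2.resize(b,(576,384)),((0,0),(0,64),(0,0)))]))
E
```

```text
[486.74944103  35.15997191  78.64460837] [ 3.14135317e+00 -1.14792112e-03  8.33387405e-03]
```

View pics/w3.png

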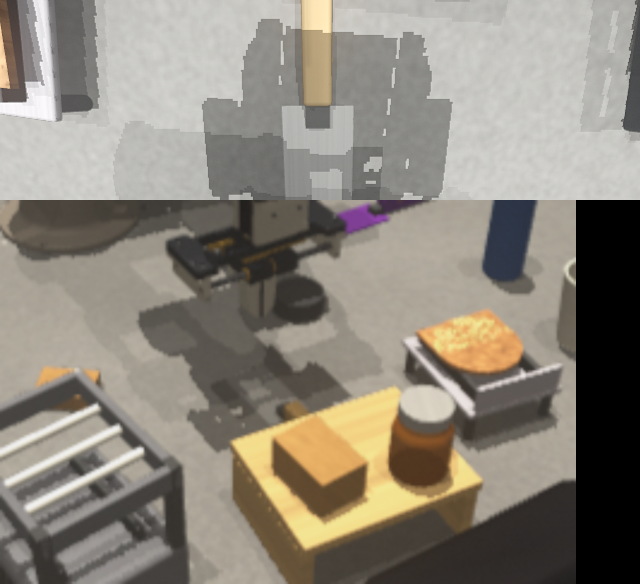

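```bash
python3 - <<'E'
from h import *
k,K,T=cal('wrist')
print('handle front top L,R',np.round(p2w([(303,104),(331,104)],28,K,T),1).tolist())
print('blade rear corners',np.round(p2w([(283,105),(354,107)],2.5,K,T),1).tolist())
p,r,o=pose();M=np.eye(4);M[:3,:3]=r.as_matrix();M[:3,3]=p
E=np.linalg.inv(M)@T;print(np.round(E,3).tolist())
k,Ks,Ts=cal('scene');print(np.round(w2p([(571,35.8,5),(559,35.8,28),(459,35,1)],Ks,Ts),1).tolist(), o['joint_positions'])
for c in ('scene','top'):
  print(c,[(d['uv'],d['confidence']) for d in finder.pinpoint('spatula_tip',c)])
E
```

```text
handle front top L,R [[562.4, 46.4, 28.0], [562.6, 27.5, 28.0]]
blade rear corners [[561.1, 62.5, 2.5], [560.1, 9.4, 2.5]]
[[0.001, -0.956, -0.292, 79.509], [1.0, 0.001, 0.0, 0.25], [-0.0, -0.292, 0.956, -187.721], [0.0, 0.0, 0.0, 1.0]]
[[342.5, 231.8], [340.4, 223.1], [321.5, 210.9]] [-8.49859802e-02  4.10011271e-01  1.78698425e+00 -9.29919390e-05
  9.42183655e-01  1.47757227e+00]
scene [([356.9, 150.1], 0.88), ([317.3, 211.1], 0.78)]
top [([245.2, 286.5], 0.89), ([321.1, 224.9], 0.81), ([402.6, 175.6], 0.53), ([214.3, 179.1], 0.48)]
```

```bash
python3 - <<'E'
from h import *
p,r,o=pose();print(o['grip_width'])
for c in('scene','top'):
  k,K,T=cal(c);im=optics.capture(c)[:,:,::-1].copy()
  uv=w2p([p,p+[0,0,19]],K,T);print(c,uv.round(1).tolist())
  u,v=uv[0].astype(int);
  if c=='scene':
    cr=im[v-50:v+40,u-70:u+70];cr=cv2.resize(cr,None,fx=5,fy=5,interpolation=cv2.INTER_CUBIC)
    cv2.drawMarker(cr,(int((uv[0,0]-u+70.5)*5),int((uv[0,1]-v+50.5)*5)),(0,0,255),cv2.MARKER_CROSS,20,1)
    cv2.imwrite('pics/s4.png',cr)
E
```

```text
0.4648336366971209
scene [[326.7, 195.4], [326.7, 190.0]]
top [[321.5, 212.8], [321.3, 212.2]]
```

View pics/s4.png

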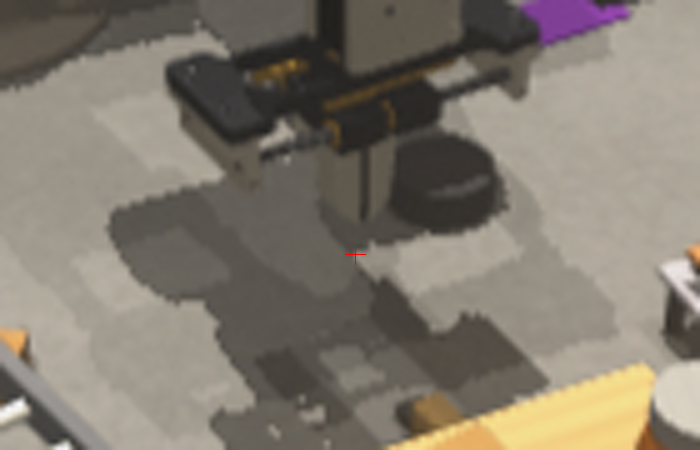

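The red cross marks the projected TCP at (355,254). The real finger ends are at (357,218), about 7 camera px higher. The fingers therefore end about 25 mm short of the reported TCP, and they closed above the handle. The wrist view w2 agrees: the finger corner shows at row 240, where the nominal TCP predicts 221. I'll go back, open partly, and descend step by step while watching the force.

Emit:
{"fn": "send_rows", "kwargs": {
  "offset": [
    [0.3,0,0],
    [0.725,-0.005,0],
    [0.725,-0.005,0],
    [0.725,-0.005,0.2],
    [0.725,-0.005,0.4],
    [0.725,-0.005,0.6],
    [0.725,-0.005,0.7],
    [0.725,-0.005,0.7]
  ],
  "delta_rot": [
    [0,0,0],
    [0,0,0],
    [0,0,0],
    [0,0,0],
    [0,0,0],
    [0,0,0],
    [0,0,0],
    [0,0,0]
  ],
  "grip": 0.65
}}

```text
time: 10.22
tool_pos: [573.1, 36.5, -7.4]
tcp_rot: [-3.142, 0.002, 0.008]
contact_force: [0.0, -0.0, 0.1]
grip_width: 59.4
finger_force: 0.0
```

Emit:
{"fn": "send_rows", "kwargs": {
  "offset": [
    [0,0,0.04],
    [0,0,0.08],
    [0,0,0.1],
    [0,0,0.1]
  ],
  "delta_rot": [
    [0,0,0],
    [0,0,0],
    [0,0,0],
    [0,0,0]
  ]
}}

```text
time: 10.72
tool_pos: [574.1, 36.4, -18.6]
tcp_rot: [3.142, 0.0, 0.008]
contact_force: [-0.3, 0.6, 0.1]
grip_width: 59.2
finger_force: 0.0
```

Emit:
{"fn": "send_rows", "kwargs": {
  "offset": [
    [0,0,0.01],
    [0,0,0.02],
    [0,0,0.02],
    [0,0,0.02],
    [0,0,0.02],
    [0,0,0.02]
  ],
  "delta_rot": [
    [0,0,0],
    [0,0,0],
    [0,0,0],
    [0,0,0],
    [0,0,0],
    [0,0,0]
  ],
  "grip": 0
}}

```text
time: 11.48
tool_pos: [574.2, 36.5, -20.9]
tcp_rot: [3.142, -0.0, 0.008]
contact_force: [-0.1, 1.0, -0.2]
grip_width: 19.6
finger_force: 30.0
```

Emit:
{"fn": "send_rows", "kwargs": {
  "offset": [
    [0,0,-0.03],
    [-0.1,0,-0.03],
    [-0.3,0,-0.03],
    [-0.5,0,-0.04],
    [-0.65,0,-0.1],
    [-0.7,0,-0.3],
    [-0.7,0,-0.45],
    [-0.7,0,-0.45]
  ],
  "delta_rot": [
    [0,0,0],
    [0,0,0],
    [0,0,0],
    [0,0,0],
    [0,0,0],
    [0,0,0],
    [0,0,0],
    [0,0,0]
  ]
}}

```text
time: 12.48
tool_pos: [490.4, 35.7, 34.1]
tcp_rot: [3.141, -0.002, 0.008]
contact_force: [0.8, -0.5, -1.2]
grip_width: 19.5
finger_force: 30.0
```

Emit:
{"fn": "send_rows", "kwargs": {
  "offset": [
    [0,0,0],
    [0,0,0],
    [0,0,0],
    [0,0,0],
    [0,0,0],
    [0,0,0],
    [0,0,0],
    [0,0,0]
  ],
  "delta_rot": [
    [0,0,-0.029],
    [0,0,-0.058],
    [0,0,-0.087],
    [0,0,-0.116],
    [0,0,-0.145],
    [0,0,-0.174],
    [0,0,-0.203],
    [0,0,-0.232]
  ]
}}

```text
time: 13.48
tool_pos: [489.1, 35.8, 32.0]
tcp_rot: [-3.14, 0.0, 1.472]
contact_force: [-0.2, -0.6, -1.3]
grip_width: 19.5
finger_force: 30.0
```

Emit:
{"fn": "send_rows", "kwargs": {
  "offset": [
    [0,0,0],
    [0,0,0],
    [0,0,0],
    [0,0,0],
    [0,0,0],
    [0,0,0],
    [0,0,0],
    [0,0,0]
  ],
  "delta_rot": [
    [0,0,-0.029],
    [0,0,-0.058],
    [0,0,-0.087],
    [0,0,-0.116],
    [0,0,-0.145],
    [0,0,-0.174],
    [0,0,-0.203],
    [0,0,-0.232]
  ]
}}

```text
time: 14.48
tool_pos: [489.1, 35.8, 32.0]
tcp_rot: [-3.141, -0.002, 2.93]
contact_force: [-1.1, 0.9, -1.9]
grip_width: 20.0
finger_force: 30.0
```

```bash
python3 - <<'E'
from h import *
p,r,o=pose();print(p,o['tcp_rot'],o['finger_force'],o['joint_positions'])
cmd((490,36,-19),(np.pi,0,np.pi))
E
```

```text
[489.11888203  35.79102452  31.96495326] [-3.14122481e+00 -1.94832330e-03  2.92964624e+00] 29.99432623386383 [-8.32928989e-02  4.85204045e-01  1.82531337e+00 -1.55188502e-04
  8.33054658e-01 -1.44203868e+00]
offset [-0.0076  0.0034  0.4247] rot [-0.     -0.0003 -0.0337] t 14.47
```

Emit:
{"fn": "send_rows", "kwargs": {
  "offset": [
    [0,0,0],
    [0,0,0.2],
    [0,0,0.35],
    [0,0,0.41],
    [0,0,0.435],
    [0,0,0.435]
  ],
  "delta_rot": [
    [0,0,-0.025],
    [0,0,-0.0337],
    [0,0,-0.0337],
    [0,0,-0.0337],
    [0,0,-0.0337],
    [0,0,-0.0337]
  ]
}}

```text
time: 15.22
tool_pos: [490.3, 35.7, -19.0]
tcp_rot: [-3.141, 0.0, 3.135]
contact_force: [0.3, 0.1, -1.7]
grip_width: 19.9
finger_force: 30.0
```

Emit:
{"fn": "send_rows", "kwargs": {
  "offset": [
    [0,0,0],
    [0,0,0],
    [0,0,0],
    [0,0,0]
  ],
  "delta_rot": [
    [0,0,0],
    [0,0,0],
    [0,0,0],
    [0,0,0]
  ],
  "grip": 0.65
}}

```text
time: 15.72
tool_pos: [490.3, 35.7, -18.9]
tcp_rot: [-3.141, 0.0, 3.135]
contact_force: [0.4, 0.4, -0.2]
grip_width: 55.2
finger_force: 0.0
```

Emit:
{"fn": "send_rows", "kwargs": {
  "offset": [
    [0,0,-0.5],
    [0,0,-1],
    [0,0,-1]
  ],
  "delta_rot": [
    [0,0,0],
    [0,0,0.029],
    [0,0,0.058]
  ]
}}

```text
time: 16.1
tool_pos: [493.4, 35.6, 105.5]
tcp_rot: [3.139, 0.009, 2.765]
contact_force: [-0.1, 0.1, -0.6]
grip_width: 59.7
finger_force: 0.0
```

Emit:
{"fn": "send_rows", "kwargs": {
  "offset": [
    [0,0,-0.2],
    [0,0,-0.4],
    [0,0,-0.6],
    [0,0,-0.8],
    [0,0,-1],
    [0,0,-1],
    [0,0,-1],
    [0,0,-1]
  ],
  "delta_rot": [
    [0,0,0.029],
    [0,0,0.058],
    [0,0,0.087],
    [0,0,0.116],
    [0,0,0.145],
    [0,0,0.174],
    [0,0,0.203],
    [0,0,0.232]
  ]
}}

```text
time: 17.1
tool_pos: [490.0, 35.8, 220.9]
tcp_rot: [-3.142, 0.0, 1.307]
contact_force: [-0.3, -0.3, 0.8]
grip_width: 59.6
finger_force: 0.0
```

Emit:
{"fn": "send_rows", "kwargs": {
  "offset": [
    [0,0,-0.2],
    [0,0,-0.4],
    [0,0,-0.6],
    [0,0,-0.8],
    [0,0,-0.8],
    [0,0,-0.8],
    [0,0,-0.8],
    [0,0,-0.8]
  ],
  "delta_rot": [
    [0,0,0.029],
    [0,0,0.058],
    [0,0,0.087],
    [0,0,0.116],
    [0,0,0.145],
    [0,0,0.174],
    [0,0,0.203],
    [0,0,0.213]
  ]
}}

```text
time: 18.1
tool_pos: [490.0, 35.8, 316.8]
tcp_rot: [3.142, 0.0, -0.028]
contact_force: [0.6, -0.3, -0.7]
grip_width: 59.6
finger_force: 0.0
```

```bash
python3 - <<'E'
from h import *
p,r,o=pose();print(p,o['tcp_rot'],o['joint_positions'])
cmd((380,0,340),R.from_euler('xyz',(np.pi,0,0))*R.from_rotvec((0,.5,0)))
E
```

```text
[490.0144154   35.79334529 316.83288708] [ 3.14153108e+00  2.32886242e-04 -2.84489656e-02] [-8.31637903e-02  2.12180234e-01  1.37426432e+00 -7.42240836e-05
  1.55537727e+00  1.51608265e+00]
offset [-0.908   0.3242 -0.1928] rot [ 0.0011  0.0796 -0.0044] t 18.1
```

Emit:
{"fn": "send_rows", "kwargs": {
  "offset": [
    [-0.2,0,0],
    [-0.4,0.15,0],
    [-0.4,0.15,0],
    [-0.4,0.15,0]
  ],
  "delta_rot": [
    [0,0.025,-0.0044],
    [0,0.05,-0.0044],
    [0,0.05,-0.0044],
    [0,0.05,-0.0044]
  ]
}}

```text
time: 18.6
tool_pos: [442.3, 18.8, 318.1]
tcp_rot: [3.137, -0.316, 0.003]
contact_force: [0.4, -0.1, -0.5]
grip_width: 59.7
finger_force: 0.0
```

```bash
python3 - <<'E'
from h import *
p,r,o=pose();print(p,o['tcp_rot'],o['time'])
k,K,T=cal('wrist');im=optics.capture('wrist');cv2.imwrite('pics/w5.png',im[:,:,::-1])
np.savez('w5.npz',K=K,T=T)
for t,z in [('spatula',0),('spatula_tip',1),('spatula_tail',14),('sole',63),('rack',0),('activator',0),('activator_hood',138),('shelf',0)]:
    print(t,[(np.round(d['uv'],1).tolist(),np.round(p2w(d['uv'],z,K,T)[0,:2]).tolist(),round(d['confidence'],2)) for d in finder.pinpoint(t,'wrist')][:3])
f=lambda x:cv2.resize(x[:,:,::-1],None,fx=2.1,fy=2.1,interpolation=cv2.INTER_CUBIC)
# left half and right half tops
a=f(im[0:260,40:240]);b=f(im[0:260,400:580])
n=np.hstack([a,b]);print(n.shape,a.shape);cv2.imwrite('pics/w5c.png',n)
s=finder.silhouettes('sole','wrist')[0]
c=max(cv2.findContours(s['region'].astype(np.uint8),0,2)[0],key=cv2.contourArea)[:,0]
W=p2w(c,69,K,T)[:,:2].astype(np.float32);print('sole conf',s['confidence'],cv2.minAreaRect(W),W.min(0),W.max(0));np.save('solec.npy',W)
E
```

```text
[442.26861447  18.8063556  318.07956994] [ 3.13661211 -0.3163444   0.00317889] 18.6
spatula [([306.0, 187.6], [489.0, 37.0], 0.61)]
spatula_tip [([305.3, 113.4], [603.0, 39.0], 0.76)]
spatula_tail [([309.1, 252.1], [392.0, 32.0], 0.9), ([308.2, 114.9], [597.0, 34.0], 0.72)]
sole [([146.4, 84.0], [625.0, 252.0], 0.75), ([324.8, 39.8], [687.0, 10.0], 0.73)]
rack [([25.6, 209.8], [454.0, 465.0], 0.49)]
activator [([501.5, 97.6], [629.0, -264.0], 0.89), ([43.7, 100.8], [621.0, 441.0], 0.68)]
activator_hood [([564.3, 54.6], [634.0, -262.0], 0.56)]
shelf [([323.8, 38.0], [721.0, 11.0], 0.77)]
(546, 798, 3) (546, 420, 3)
sole conf 0.95 ((622.079345703125, 251.67349243164062), (108.38331604003906, 105.16875457763672), 83.43671417236328) [569.4064  199.81615] [674.3625  310.15552]
```

View pics/w5c.png

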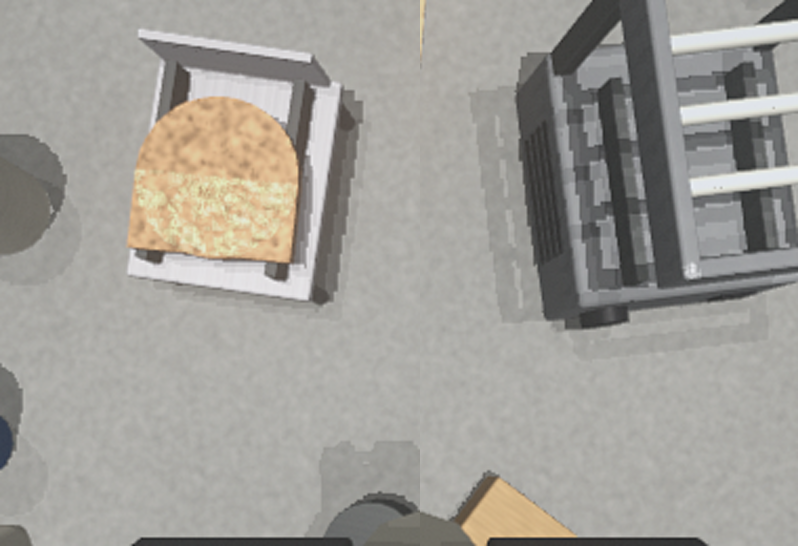

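```bash
cat > fit.py <<'E'
from h import *
d=np.load('w5.npz');K,T=d['K'],d['T']
L=lambda u:np.array(u)/2.1+[40,0]
Rr=lambda u:(np.array(u)-[420,0])/2.1+[400,0]
def pr(n,u,z,f):
    w=p2w(f(u),z,K,T)[:,:2];v=w[1]-w[0];print(n,np.round(w,1).tolist(),'mid',w.mean(0).round(1),'len',np.hypot(*v).round(1),'ang',np.degrees(np.arctan2(v[1],v[0])).round(1));return w
pr('sole rear',[(128,246),(294,264)],69,L)
pr('sole toe',[(221,96),(221,96)],69,L)
pr('rack front',[(128,275),(310,299)],45,L)
pr('rack right',[(310,299),(343,85)],45,L)
pr('stop top',[(140,30),(312,55)],79,L)
pr('rail fronts bottoms',[(150,255),(277,272)],63,L)
pr('act left',[(582,305),(550,55)],60,Rr)
pr('act front',[(582,305),(795,282)],60,Rr)
pr('hood left top inner?',[(690,282),(627,0)],164,Rr)
pr('act rail L',[(633,283),(605,80)],78,Rr)
E
python3 fit.py
```

```text
sole rear [[578.3, 308.7], [567.2, 203.4]] mid [572.8 256.1] len 105.9 ang -96.0
sole toe [[674.7, 251.1], [674.7, 251.1]] mid [674.7 251.1] len 0.0 ang 0.0
rack front [[565.2, 323.8], [549.5, 202.3]] mid [557.3 263. ] len 122.5 ang -97.3
rack right [[549.5, 202.3], [694.0, 181.6]] mid [621.8 192. ] len 146.0 ang -8.1
stop top [[711.3, 296.9], [696.1, 189.6]] mid [703.7 243.3] len 108.5 ang -98.1
rail fronts bottoms [[574.1, 298.4], [563.5, 216.8]] mid [568.8 257.6] len 82.3 ang -97.5
act left [[544.1, -197.9], [708.2, -178.0]] mid [ 626.2 -188. ] len 165.3 ang 6.9
act front [[544.1, -197.9], [559.6, -337.1]] mid [ 551.9 -267.5] len 140.0 ang -83.6
hood left top inner? [[536.8, -203.5], [680.5, -172.8]] mid [ 608.6 -188.2] len 146.9 ang 12.1
act rail L [[554.7, -221.5], [682.8, -204.9]] mid [ 618.8 -213.2] len 129.1 ang 7.4
```

Emit:
{"fn": "send_rows", "kwargs": {
  "offset": [
    [0,0,0],
    [0,0,0],
    [0,0,0]
  ],
  "delta_rot": [
    [0,-0.029,0],
    [0,-0.05,0],
    [0,-0.05,0]
  ]
}}

```text
time: 19.48
tool_pos: [443.3, 18.9, 315.6]
tcp_rot: [3.137, 0.002, 0.002]
contact_force: [-0.4, -1.1, -0.9]
grip_width: 59.7
finger_force: 0.0
```

```bash
python3 - <<'E'
from h import *
p,r,o=pose();print(p,o['tcp_rot'])
cmd((432,35.9,-21),(np.pi,0,-.006))
d=np.load('w5.npz')
def rods(im,K,T,ul,ur,vt,vb,c):
    hsv=cv2.cvtColor(im,cv2.COLOR_BGR2HSV);m=((hsv[:,:,2]>195)&(hsv[:,:,1]<40)).astype(np.uint8)
    M=np.zeros_like(m);M[vt:vb,ul:ur]=m[vt:vb,ul:ur]
    n,lab,st,ce=cv2.connectedComponentsWithStats(M)
    for i in range(1,n):
        if st[i,4]<15: continue
        ys,xs=np.where(lab==i);q=np.c_[xs,ys].astype(float);m0=q.mean(0);w,v=np.linalg.eigh(np.cov((q-m0).T));a=v[:,1]*np.sign(v[0,1]);t=(q-m0)@a
        e=np.array([m0+a*(t.min()-.3),m0+a*(t.max()+.3)])
        P=p2w(e,151,K,T)[:,:2];print(c,st[i,4],np.round(e,1).tolist(),np.round(P,1).tolist(),np.round(np.linalg.norm(P[1]-P[0])))
rods(cv2.imread('pics/w5.png'),d['K'],d['T'],480,640,0,140,'w5')
k,K,T=cal('scene');rods(cv2.imread('pics/scene0.png'),K,T,200,300,215,300,'scene')
k,K,T=cal('top');rods(cv2.imread('pics/top0.png'),K,T,375,440,135,205,'top')
E
```

```text
[443.2815448   18.90089144 315.6477725 ] [3.13745608e+00 1.87027744e-03 2.45161273e-03]
offset [-0.0884 -0.1535  2.805 ] rot [0.0007 0.0003 0.0013] t 19.48
w5 798 [[518.8, 20.5], [624.5, 7.7]] [[665.7, -202.0], [680.7, -319.5]] 118.0
w5 808 [[523.5, 54.5], [628.6, 41.7]] [[627.9, -206.9], [642.7, -323.5]] 118.0
w5 815 [[528.0, 88.6], [633.5, 75.7]] [[590.1, -211.5], [604.9, -328.3]] 118.0
w5 23 [[527.4, 125.6], [531.0, 131.6]] [[549.2, -210.4], [542.6, -214.3]] 8.0
scene 159 [[213.0, 247.7], [260.5, 225.4]] [[601.5, -324.4], [587.6, -205.8]] 119.0
scene 170 [[221.5, 257.6], [269.4, 234.1]] [[639.4, -319.0], [624.9, -200.9]] 119.0
scene 174 [[230.0, 268.7], [279.4, 243.1]] [[678.2, -315.0], [662.5, -194.5]] 122.0
top 64 [[389.7, 157.8], [424.3, 153.3]] [[664.7, -197.7], [679.7, -315.0]] 118.0
top 65 [[390.7, 168.8], [425.4, 164.5]] [[626.8, -200.4], [641.1, -317.4]] 118.0
top 65 [[392.7, 179.9], [427.3, 175.3]] [[588.6, -206.5], [603.9, -323.0]] 117.0
```

Emit:
{"fn": "send_rows", "kwargs": {
  "offset": [
    [-0.044,-0.08,0.45],
    [-0.088,-0.1535,0.95],
    [-0.088,-0.1535,0.95]
  ],
  "delta_rot": [
    [0,0,0],
    [0.0007,0.0003,0.0013],
    [0.0007,0.0003,0.0013]
  ]
}}

```text
time: 19.85
tool_pos: [426.9, 37.5, 199.9]
tcp_rot: [-3.141, 0.006, -0.005]
contact_force: [0.3, 0.3, 0.9]
grip_width: 59.7
finger_force: 0.0
```

Emit:
{"fn": "send_rows", "kwargs": {
  "offset": [
    [0,0,0.45],
    [0,0,0.95],
    [0,0,0.95]
  ],
  "delta_rot": [
    [0,0,0],
    [0,0,0],
    [0,0,0]
  ]
}}

```text
time: 20.23
tool_pos: [430.9, 36.6, 88.7]
tcp_rot: [-3.141, 0.001, -0.006]
contact_force: [-0.5, 0.1, 0.7]
grip_width: 59.7
finger_force: 0.0
```

Emit:
{"fn": "send_rows", "kwargs": {
  "offset": [
    [0,0,0.3],
    [0,0,0.6],
    [0,0,0.8],
    [0,0,0.88],
    [0,0,0.9],
    [0,0,0.9]
  ],
  "delta_rot": [
    [0,0,0],
    [0,0,0],
    [0,0,0],
    [0,0,0],
    [0,0,0],
    [0,0,0]
  ]
}}

```text
time: 20.98
tool_pos: [433.0, 36.7, -17.8]
tcp_rot: [3.141, -0.005, -0.006]
contact_force: [0.6, 0.2, -0.2]
grip_width: 59.6
finger_force: 0.0
```

Emit:
{"fn": "send_rows", "kwargs": {
  "offset": [
    [0,0,0],
    [0,0,0],
    [0,0,0],
    [0,0,0],
    [0,0,0],
    [0,0,0]
  ],
  "delta_rot": [
    [0,0,0],
    [0,0,0],
    [0,0,0],
    [0,0,0],
    [0,0,0],
    [0,0,0]
  ],
  "grip": 0
}}

```text
time: 21.72
tool_pos: [431.6, 36.8, -19.2]
tcp_rot: [-3.142, -0.002, -0.006]
contact_force: [0.6, -1.5, 0.3]
grip_width: 19.9
finger_force: 30.0
```

Emit:
{"fn": "send_rows", "kwargs": {
  "offset": [
    [0,0,-0.1],
    [0,0,-0.4],
    [0,0,-0.7],
    [0,0,-0.9],
    [0,0,-0.9]
  ],
  "delta_rot": [
    [0,0,0],
    [0,0,0],
    [0,0,0],
    [0,0,0],
    [0,0,0]
  ]
}}

```text
time: 22.35
tool_pos: [432.5, 36.8, 90.6]
tcp_rot: [3.141, -0.006, -0.006]
contact_force: [0.2, 0.3, -2.4]
grip_width: 19.9
finger_force: 30.0
```

Emit:
{"fn": "send_rows", "kwargs": {
  "offset": [
    [-0.08,-0.25,0],
    [-0.15,-0.5,0],
    [-0.25,-0.85,0],
    [-0.25,-0.85,0]
  ],
  "delta_rot": [
    [0,0,0],
    [0,0,0.01],
    [0,0,0.0185],
    [0,0,0.0185]
  ]
}}

```text
time: 22.85
tool_pos: [400.1, 140.9, 87.6]
tcp_rot: [3.141, 0.001, -0.119]
contact_force: [-0.1, -0.5, -1.5]
grip_width: 19.5
finger_force: 30.0
```

```bash
python3 - <<'E'
from h import *
p,r,o=pose();print(p,o['tcp_rot'],o['moment'],o['contact_force'])
rp=R.from_euler('xyz',(np.pi,0,-.122))
x=r.apply([1,0,0]); tip=p+x*172+[0,0,20.2];tail=p+x*-40+[0,0,33]
for c in('scene','top'):
  k,K,T=cal(c);optics.capture(c)
  print(c,'expect',w2p([tip,tip-[0,0,10],tail],K,T).round(1).tolist(),[(np.round(d['uv'],1).tolist(),round(d['confidence'],2)) for d in finder.pinpoint('spatula_tip',c)],[(np.round(d['uv'],1).tolist(),round(d['confidence'],2)) for d in finder.pinpoint('spatula_tail',c)])
cmd((359,282.9,33),rp)
E
```

```text
[400.07169511 140.86310983  87.62411811] [ 3.14146968e+00  9.75495311e-04 -1.19064070e-01] [0.09080885 0.098324   0.01952743] [-0.14950955 -0.49764877 -1.51183918]
scene expect [[369.9, 192.8], [369.6, 195.7], [336.1, 151.1]] [([357.1, 150.2], 0.86), ([371.4, 195.1], 0.85)] [([401.4, 134.9], 0.87), ([337.4, 152.0], 0.86), ([390.6, 249.4], 0.72)]
top expect [[296.6, 187.7], [296.8, 188.2], [288.2, 248.7]] [([248.3, 283.8], 0.6)] [([187.4, 284.2], 0.91)]
offset [-0.5058 -1.1517  0.4618] rot [ 0.     -0.0002 -0.0002] t 23.15
```

Emit:
{"fn": "send_rows", "kwargs": {
  "offset": [
    [-0.12,-0.3,0],
    [-0.25,-0.58,0],
    [-0.38,-0.86,0.1],
    [-0.38,-0.86,0.2]
  ],
  "delta_rot": [
    [0,0,0],
    [0,0,0],
    [0,0,0],
    [0,0,0]
  ]
}}

```text
time: 23.65
tool_pos: [369.2, 248.1, 64.3]
tcp_rot: [-3.141, -0.002, -0.12]
contact_force: [-0.1, -0.2, -2.3]
grip_width: 19.7
finger_force: 30.0
```

Emit:
{"fn": "send_rows", "kwargs": {
  "offset": [
    [-0.06,-0.15,0.13],
    [-0.126,-0.292,0.25],
    [-0.126,-0.292,0.26],
    [-0.126,-0.292,0.26],
    [-0.126,-0.292,0.26]
  ],
  "delta_rot": [
    [0,0,0],
    [0,0,0],
    [0,0,0],
    [0,0,0],
    [0,0,0]
  ]
}}

```text
time: 24.28
tool_pos: [359.4, 283.0, 33.9]
tcp_rot: [-3.141, -0.003, -0.123]
contact_force: [0.3, -0.1, -1.4]
grip_width: 19.8
finger_force: 30.0
```

```bash
python3 - <<'E'
from h import *
p,r,o=pose();print(p,o['tcp_rot'])
cmd((359,282.9,33),(np.pi,0,-.122))
k,K,T=cal('wrist');im=optics.capture('wrist')
cv2.imwrite('pics/w6raw.png',im[:,:,::-1]);np.savez('w6.npz',K=K,T=T)
b=cv2.resize(im[:160,160:480,::-1],None,fx=2,fy=2,interpolation=cv2.INTER_CUBIC)
s=optics.capture('scene')[130:270,280:470,::-1]
b=np.vstack([b[:320,:640],cv2.resize(s,(370,272))[:, :].copy() if 0 else np.pad(cv2.resize(s,(380,280),interpolation=cv2.INTER_CUBIC),((0,0),(0,260),(0,0)))])
cv2.imwrite('pics/w6.png',b)
for t,z in [('sole',63)]:
    print(t,[(np.round(d['uv'],1).tolist(),np.round(p2w(d['uv'],z,K,T)[0,:2]).tolist(),round(d['confidence'],2)) for d in finder.pinpoint(t,'wrist')][:3])
E
```

```text
[359.41942143 283.03352729  33.92268162] [-3.14098592e+00 -2.64692849e-03 -1.23387627e-01]
offset [-0.0034  0.0015  0.0077] rot [-0.0001 -0.0004 -0.0002] t 24.27
sole []
```

View pics/w6.png

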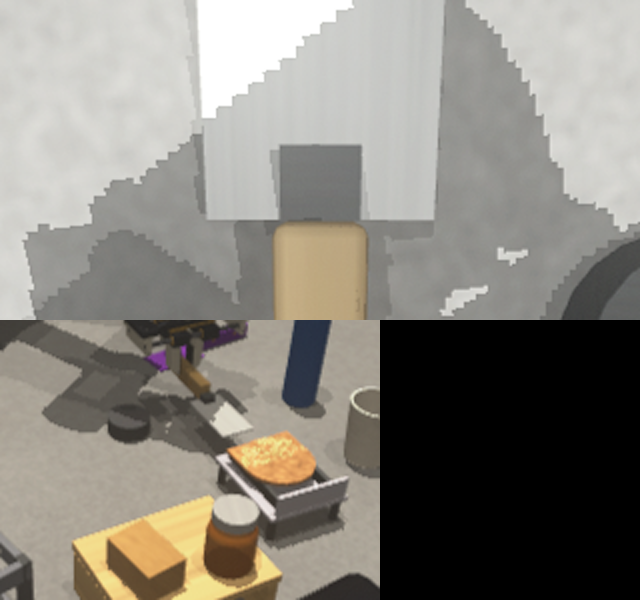

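The blade points level under the sole, square to the rack. It droops a little, so I'll pitch it up slightly, raise it 2 mm and slide it in.

Emit:
{"fn": "send_rows", "kwargs": {
  "offset": [
    [0,0,-0.017],
    [0.15,0,-0.017],
    [0.3,0,-0.017],
    [0.46,0,-0.017],
    [0.62,0,-0.017],
    [0.78,0,-0.017],
    [0.92,0,-0.017],
    [0.98,0,-0.017]
  ],
  "delta_rot": [
    [0,0.0032,0],
    [0,0.0032,0],
    [0,0.0032,0],
    [0,0.0032,0],
    [0,0.0032,0],
    [0,0.0032,0],
    [0,0.0032,0],
    [0,0.0032,0]
  ]
}}

```text
time: 25.42
tool_pos: [476.9, 268.9, 35.6]
tcp_rot: [-3.141, -0.022, -0.123]
contact_force: [-0.6, 0.3, -2.5]
grip_width: 20.0
finger_force: 30.0
```

```bash
python3 - <<'E'
from h import *
p,r,o=pose();print(p,o['tcp_rot'],o['contact_force'],o['moment'])
k,K,T=cal('wrist');im=optics.capture('wrist')
cv2.imwrite('pics/w7raw.png',im[:,:,::-1]);np.savez('w7.npz',K=K,T=T)
# sole edge: warm-coloured rows above ferrule; print row profile at column ~ left & right of ferrule
hsv=cv2.cvtColor(im[:,:,::-1].copy(),cv2.COLOR_BGR2HSV)
for u in (290,300,310,320,330,340,350):
    print(u,[tuple(int(a) for a in hsv[v,u]) for v in range(0,112,8)])
E
```

```text
[476.8761053  268.94043982  35.56438499] [-3.14124545 -0.0222943  -0.12324315] [-0.59621132  0.34869282 -2.52934172] [ 0.09831242  0.1440088  -0.01556886]
290 [(17, 88, 245), (18, 86, 244), (16, 85, 255), (30, 41, 255), (30, 40, 255), (18, 66, 251), (18, 65, 251), (16, 26, 166), (19, 10, 202), (26, 9, 200), (20, 8, 199), (30, 7, 196), (30, 7, 195), (36, 7, 194)]
300 [(30, 32, 255), (25, 50, 255), (17, 80, 255), (17, 83, 246), (21, 62, 250), (28, 36, 255), (21, 55, 253), (17, 25, 181), (20, 11, 202), (16, 18, 160), (18, 24, 130), (19, 23, 124), (17, 19, 120), (24, 10, 123)]
310 [(27, 45, 255), (26, 55, 255), (20, 66, 255), (20, 67, 252), (17, 80, 245), (22, 54, 255), (16, 88, 223), (16, 70, 146), (20, 11, 202), (19, 18, 160), (15, 24, 129), (20, 18, 125), (13, 15, 123), (12, 11, 116)]
320 [(18, 74, 255), (25, 52, 255), (28, 50, 255), (17, 78, 255), (17, 78, 255), (19, 76, 248), (16, 90, 207), (16, 64, 148), (23, 10, 197), (21, 16, 157), (16, 22, 126), (20, 19, 123), (13, 15, 120), (30, 9, 113)]
330 [(27, 43, 255), (23, 55, 255), (30, 40, 255), (28, 52, 255), (16, 97, 186), (17, 93, 202), (16, 90, 226), (17, 22, 159), (23, 12, 198), (20, 15, 155), (15, 25, 124), (15, 17, 121), (18, 11, 118), (18, 11, 114)]
340 [(29, 50, 255), (27, 55, 255), (27, 55, 255), (27, 50, 255), (16, 97, 187), (16, 92, 207), (17, 92, 214), (21, 14, 184), (21, 9, 197), (21, 10, 176), (20, 17, 135), (24, 9, 140), (15, 7, 142), (30, 7, 152)]
350 [(20, 74, 254), (30, 39, 255), (30, 32, 255), (16, 92, 222), (17, 94, 212), (16, 92, 203), (16, 97, 187), (19, 10, 195), (30, 8, 195), (24, 7, 194), (30, 5, 192), (30, 5, 191), (36, 7, 191), (30, 4, 189)]
```

```bash
python3 - <<'E'
from h import *
d=np.load('w7.npz');K,T=d['K'],d['T'];im=cv2.imread('pics/w7raw.png');hsv=cv2.cvtColor(im,cv2.COLOR_BGR2HSV)
p,r,o=pose()
pts=[]
for u in range(230,410,20):
    v=max(v for v in range(0,75) if hsv[v,u,1]>50); pts.append((u,v+.5))
print(pts)
w=p2w(pts,63,K,T);t=r.inv().apply(w-p);print('edge in tool frame x(spat=x-62):',t.round(1)[:,:2].tolist())
c=hsv[60:90,320,2];print('ferrule row',60+int(np.argmin(np.diff(c.astype(int)))))
hs=finder.silhouettes('sole','wrist')
for s in hs[:1]:print(s['box'],s['confidence'])
E
```

```text
[(230, 54.5), (250, 53.5), (270, 52.5), (290, 54.5), (310, 56.5), (330, 54.5), (350, 51.5), (370, 50.5), (390, 51.5)]
edge in tool frame x(spat=x-62): [[97.0, -39.2], [97.4, -30.4], [97.8, -21.5], [97.0, -12.7], [96.2, -3.9], [97.0, 5.0], [98.3, 13.8], [98.7, 22.6], [98.3, 31.4]]
ferrule row 71
[187.8, 0.1, 441.1, 58.4] 0.77
```

Emit:
{"fn": "send_rows", "kwargs": {
  "offset": [
    [0.033,0,0],
    [0.033,0,-0.015],
    [0.033,0,-0.03],
    [0.033,0,-0.045],
    [0.033,0,-0.06],
    [0.033,0,-0.075],
    [0.033,0,-0.09],
    [0.033,0,-0.11]
  ],
  "delta_rot": [
    [0,0,0],
    [0,0,0],
    [0,0,0],
    [0,0,0],
    [0,0,0],
    [0,0,0],
    [0,0,0],
    [0,0,0]
  ]
}}

```text
time: 26.52
tool_pos: [479.0, 268.8, 49.1]
tcp_rot: [-3.141, -0.022, -0.122]
contact_force: [0.8, -0.3, -3.3]
grip_width: 19.3
finger_force: 30.0
```

Emit:
{"fn": "send_rows", "kwargs": {
  "offset": [
    [0,0,-0.03],
    [0,0,-0.06],
    [0,0,-0.1],
    [0,0,-0.15],
    [0,0,-0.22],
    [0,0,-0.28],
    [0,0,-0.3],
    [0,0,-0.3]
  ],
  "delta_rot": [
    [0,0,0],
    [0,0,0],
    [0,0,0],
    [0,0,0],
    [0,0,0],
    [0,0,0],
    [0,0,0],
    [0,0,0]
  ]
}}

```text
time: 27.52
tool_pos: [478.3, 269.0, 85.2]
tcp_rot: [-3.141, -0.022, -0.122]
contact_force: [0.3, 0.3, -3.3]
grip_width: 19.6
finger_force: 30.0
```

```bash
cat > see.py <<'E'
from h import *
p,r,o=pose();print(p,o['tcp_rot'],o['contact_force'],o['moment'],o['time'])
k,K,T=cal('wrist');im=optics.capture('wrist')[:,:,::-1].copy();hsv=cv2.cvtColor(im,cv2.COLOR_BGR2HSV)
us=np.arange(230,410,10);pts=[(u,max([v for v in range(0,75) if hsv[v,u,1]>50 and abs(int(hsv[v,u,0])-20)<12],default=-1)+.5) for u in us]
c=hsv[60:90,320,2];print('ferrule row',60+int(np.argmin(np.diff(c.astype(int)))),[q[1] for q in pts])
s=finder.silhouettes('sole','wrist')
if s:
    g=s[0]['region'];print('conf',s[0]['confidence'],'spans',[(v,int(np.where(g[v])[0].min()),int(np.where(g[v])[0].max())) for v in (5,20,35,45) if g[v].any()])
# expected: blade top at tool z=-21.7 (underside -19.2)
E=np.linalg.inv(np.r_[np.c_[r.as_matrix(),p],[[0,0,0,1]]])@T
w=p2w(pts,-21.7,K,E);print('edge tool xy',w[::3,:2].round(1).tolist())
k,K2,T2=cal('scene');optics.capture('scene');q=finder.pinpoint('sole','scene')
for sx in(140,145,150):
    print('expect sole @',sx,w2p(p+r.apply([sx,0,-21.7]),K2,T2).round(1).tolist())
print('scene sole',[(np.round(a['uv'],1).tolist(),round(a['confidence'],2)) for a in q[:2]],w2p(p+r.apply([144.5,0,-21.7])-[0,0,10],K2,T2).round(1).tolist())
E
python3 see.py
```

```text
[478.31257566 268.98851261  85.21025369] [-3.14118057 -0.02226902 -0.12231197] [ 0.27335977  0.27786385 -3.28924187] [0.07371652 0.3184817  0.00530757] 27.525
ferrule row 72 [60.5, 60.5, 60.5, 59.5, 59.5, 58.5, 60.5, 61.5, 62.5, 62.5, 61.5, 58.5, 57.5, 57.5, 56.5, 62.5, 55.5, 55.5]
conf 0.59 spans [(5, 192, 436), (20, 194, 435), (35, 195, 434), (45, 197, 434)]
edge tool xy [[95.1, -40.3], [95.5, -26.7], [95.1, -13.1], [94.3, 0.5], [96.4, 14.1], [94.3, 27.8]]
expect sole @ 140 [[418.6, 185.9]]
expect sole @ 145 [[419.6, 186.9]]
expect sole @ 150 [[420.7, 187.9]]
scene sole [([420.4, 186.5], 0.58)] [[419.0, 189.7]]
```

Emit:
{"fn": "send_rows", "kwargs": {
  "offset": [
    [-0.05,0,0],
    [-0.17,0,0],
    [-0.32,0,-0.01],
    [-0.48,0,-0.01],
    [-0.64,0,-0.02],
    [-0.78,0,-0.02],
    [-0.88,0,-0.02],
    [-0.93,0,-0.02]
  ],
  "delta_rot": [
    [0,0,0],
    [0,0,0],
    [0,0,0],
    [0,0,0],
    [0,0,0],
    [0,0,0],
    [0,0,0],
    [0,0,0]
  ]
}}

```text
time: 28.72
tool_pos: [366.8, 282.7, 85.0]
tcp_rot: [-3.141, -0.022, -0.122]
contact_force: [0.1, -0.2, -2.9]
grip_width: 19.6
finger_force: 30.0
```

```bash
python3 see.py; python3 - <<'E'
from h import *
for q,yaw in [((366,200),-.1),((366,100),-.05),((362,0),0),((350,-100),.05),((330,-200),.1),((319,-296),.108)]:
    cmd((*q,82),R.from_euler('xyz',(np.pi,-.022,yaw)))
E
```

```text
[366.77374388 282.7109696   85.03348803] [-3.14132088 -0.0220573  -0.12181364] [ 0.08778662 -0.16207635 -2.94678614] [0.07359702 0.30590512 0.03234685] 28.725
ferrule row 72 [60.5, 60.5, 60.5, 59.5, 59.5, 58.5, 60.5, 61.5, 62.5, 62.5, 60.5, 59.5, 57.5, 57.5, 56.5, 56.5, 56.5, 55.5]
edge tool xy [[95.1, -40.3], [95.5, -26.7], [95.1, -13.1], [94.3, 0.5], [96.4, 14.1], [96.9, 27.6]]
expect sole @ 140 [[396.8, 165.4]]
expect sole @ 145 [[397.7, 166.2]]
expect sole @ 150 [[398.6, 167.1]]
scene sole [([396.5, 168.8], 0.89), ([381.9, 153.4], 0.68)] [[397.2, 169.0]]
offset [0.0673 0.6858 0.0265] rot [-0.     -0.0001 -0.0036] t 28.93
offset [0.1689 1.5129 0.0284] rot [ 0.0002 -0.0001 -0.0115] t 28.93
offset [0.2375 2.3441 0.0295] rot [ 0.0004 -0.0001 -0.0195] t 28.93
offset [0.2399 3.1834 0.0292] rot [ 0.0005 -0.0001 -0.0274] t 28.93
offset [0.1762 4.0309 0.0273] rot [ 0.0007 -0.0001 -0.0354] t 28.93
offset [0.1829 4.8361 0.027 ] rot [ 0.0007 -0.0001 -0.0366] t 28.93
```

Emit:
{"fn": "send_rows", "kwargs": {
  "offset": [
    [0.003,0.03,0],
    [0.01,0.1,0],
    [0.02,0.21,0],
    [0.035,0.36,0],
    [0.05,0.51,0],
    [0.07,0.66,0],
    [0.085,0.81,0],
    [0.1,0.967,0]
  ],
  "delta_rot": [
    [0,0,0],
    [0,0,0],
    [0,0,0],
    [0,0,0],
    [0,0,0],
    [0,0,0],
    [0,0,0],
    [0,0,0]
  ]
}}

```text
time: 29.92
tool_pos: [365.0, 164.6, 85.3]
tcp_rot: [-3.142, -0.022, -0.123]
contact_force: [-0.3, 0.4, -2.5]
grip_width: 19.7
finger_force: 30.0
```

Emit:
{"fn": "send_rows", "kwargs": {
  "offset": [
    [0.015,0.14,0],
    [0.03,0.28,0],
    [0.045,0.42,0],
    [0.06,0.56,0],
    [0.075,0.7,0],
    [0.09,0.84,0],
    [0.105,0.967,0]
  ],
  "delta_rot": [
    [0,0,0],
    [0,0,0],
    [0,0,0],
    [0,0,0],
    [0,0,0],
    [0,0,0],
    [0,0,0]
  ]
}}

```text
time: 30.8
tool_pos: [363.1, 48.0, 85.5]
tcp_rot: [3.142, -0.022, -0.123]
contact_force: [-0.3, -0.4, -2.3]
grip_width: 19.9
finger_force: 30.0
```

Emit:
{"fn": "send_rows", "kwargs": {
  "offset": [
    [0.01,0.14,0],
    [0.015,0.28,0],
    [0.02,0.42,0],
    [0.025,0.56,0],
    [0.03,0.7,0],
    [0.033,0.84,0],
    [0.035,0.967,0]
  ],
  "delta_rot": [
    [0,0,0],
    [0,0,0],
    [0,0,0],
    [0,0,0],
    [0,0,0],
    [0,0,0],
    [0,0,0]
  ]
}}

```text
time: 31.68
tool_pos: [352.9, -67.6, 85.6]
tcp_rot: [3.141, -0.022, -0.123]
contact_force: [1.4, -0.2, -2.4]
grip_width: 19.5
finger_force: 30.0
```

Emit:
{"fn": "send_rows", "kwargs": {
  "offset": [
    [-0.003,0.14,0],
    [-0.01,0.28,0],
    [-0.017,0.42,0],
    [-0.024,0.56,0],
    [-0.032,0.7,0],
    [-0.04,0.84,0],
    [-0.05,0.967,0]
  ],
  "delta_rot": [
    [0,0,0],
    [0,0,0],
    [0,0,0],
    [0,0,0],
    [0,0,0],
    [0,0,0],
    [0,0,0]
  ]
}}

```text
time: 32.55
tool_pos: [332.6, -181.9, 85.4]
tcp_rot: [3.141, -0.022, -0.123]
contact_force: [0.6, -0.4, -3.2]
grip_width: 20.0
finger_force: 30.0
```

Emit:
{"fn": "send_rows", "kwargs": {
  "offset": [
    [0,0.14,0],
    [0,0.28,0],
    [0,0.43,0],
    [0,0.58,0],
    [0,0.72,0],
    [0,0.85,0],
    [0,0.93,0],
    [-0.007,0.968,0]
  ],
  "delta_rot": [
    [0,0,-0.002],
    [0,0,-0.006],
    [0,0,-0.012],
    [0,0,-0.018],
    [0,0,-0.024],
    [0,0,-0.03],
    [0,0,-0.035],
    [0,0,-0.0366]
  ]
}}

```text
time: 33.55
tool_pos: [317.7, -296.8, 85.3]
tcp_rot: [3.136, -0.021, 0.107]
contact_force: [0.0, -0.1, -2.9]
grip_width: 19.6
finger_force: 30.0
```

```bash
python3 see.py; python3 - <<'E'
from h import *
rr=R.from_euler('xyz',(np.pi,-.022,.108))
cmd((319,-296,76),rr);cmd((482.7,-278.5,76),rr)
E
```

```text
[ 317.70469742 -296.8263536    85.34753597] [ 3.13641349 -0.02124008  0.10708258] [ 0.02404407 -0.13066443 -2.92207405] [-0.00376038  0.30187743 -0.01079912] 33.55
ferrule row 72 [60.5, 60.5, 60.5, 60.5, 59.5, 59.5, 60.5, 61.5, 62.5, 61.5, 60.5, 58.5, 57.5, 56.5, 56.5, 55.5, 55.5, 55.5]
conf 0.75 spans [(5, 191, 436), (20, 193, 436), (35, 195, 434), (45, 197, 434)]
edge tool xy [[95.0, -40.3], [95.0, -26.7], [95.1, -13.0], [94.6, 0.6], [96.3, 14.2], [97.2, 27.7]]
expect sole @ 140 [[212.3, 218.1]]
expect sole @ 145 [[213.2, 219.1]]
expect sole @ 150 [[214.1, 220.1]]
scene sole [([210.4, 219.9], 0.71)] [[213.7, 222.1]]
offset [0.0053 0.0017 0.0776] rot [ 0.0007  0.0001 -0.0001] t 33.75
offset [1.3769 0.0024 0.1068] rot [ 0.0007  0.0001 -0.0001] t 33.75
```

Emit:
{"fn": "send_rows", "kwargs": {
  "offset": [
    [0.03,0,0.02],
    [0.1,0,0.05],
    [0.19,0,0.07],
    [0.28,0,0.08],
    [0.37,0,0.09],
    [0.46,0,0.09],
    [0.55,0,0.09],
    [0.64,0,0.09]
  ],
  "delta_rot": [
    [0.0007,0,0],
    [0.0007,0,0],
    [0.0007,0,0],
    [0.0007,0,0],
    [0.0007,0,0],
    [0.0007,0,0],
    [0.0007,0,0],
    [0.0007,0,0]
  ]
}}

```text
time: 34.75
tool_pos: [395.8, -287.8, 76.2]
tcp_rot: [3.141, -0.022, 0.108]
contact_force: [0.4, -0.0, -2.4]
grip_width: 19.6
finger_force: 30.0
```

Emit:
{"fn": "send_rows", "kwargs": {
  "offset": [
    [0.1,0,0],
    [0.21,0,0.01],
    [0.32,0,0.01],
    [0.43,0,0.01],
    [0.54,0,0.01],
    [0.64,0,0.01],
    [0.71,0,0.01],
    [0.735,0,0.01]
  ],
  "delta_rot": [
    [0,0,0],
    [0,0,0],
    [0,0,0],
    [0,0,0],
    [0,0,0],
    [0,0,0],
    [0,0,0],
    [0,0,0]
  ]
}}

```text
time: 35.75
tool_pos: [483.2, -278.2, 76.8]
tcp_rot: [3.141, -0.021, 0.108]
contact_force: [0.1, -0.1, -2.3]
grip_width: 19.7
finger_force: 30.0
```

```bash
python3 see.py; python3 - <<'E'
from h import *
cmd((482.7,-278.5,76),R.from_euler('xyz',(np.pi,-.022,.108)))
a=optics.capture('wrist')[:,:,::-1];s=optics.capture('scene')[:,:,::-1]
b=cv2.resize(s[195:325,185:315],(520,520),interpolation=cv2.INTER_CUBIC)
t=cv2.resize(optics.capture('top')[120:220,370:440,::-1],(280,400),interpolation=cv2.INTER_CUBIC)
cv2.imwrite('pics/s8.png',np.hstack([b,np.pad(t,((0,120),(0,0),(0,0)))]));cv2.imwrite('pics/s8raw.png',s)
A=np.array([628,-261,0]);Z=R.from_euler('z',.1257)
k,K,T=cal('scene')
for n,P in [('sole rear corners target',[(-51,52,90),(-51,-52,90),(51,0,90)])]:
    uv=w2p(A+Z.apply(P),K,T);print(n,((uv-[185,195])*4).round().tolist())
rod=cv2.inRange(cv2.cvtColor(s,cv2.COLOR_BGR2HSV),(5,60,60),(25,255,255))[195:325,185:315]
E
```

```text
[ 483.18833091 -278.24271325   76.77374762] [ 3.14125529 -0.02136252  0.10815982] [ 0.11851724 -0.09446706 -2.30446522] [0.01352689 0.27437771 0.03020924] 35.75
ferrule row 72 [61.5, 65.5, 73.5, 60.5, 59.5, 58.5, 60.5, 61.5, 62.5, 62.5, 60.5, 59.5, 56.5, 57.5, 56.5, 56.5, 74.5, 56.5]
conf 0.84 spans [(5, 192, 436), (20, 194, 435), (35, 196, 434), (45, 196, 434)]
edge tool xy [[94.6, -40.3], [95.1, -26.6], [95.1, -13.0], [94.2, 0.6], [96.8, 14.2], [96.8, 27.8]]
expect sole @ 140 [[245.5, 259.1]]
expect sole @ 145 [[246.5, 260.3]]
expect sole @ 150 [[247.6, 261.6]]
scene sole [([244.1, 260.1], 0.76), ([224.1, 242.3], 0.42)] [[246.9, 263.3]]
offset [0.002  0.0014 0.0066] rot [ 0.      0.0001 -0.0001] t 35.95
sole rear corners target [[284.0, 187.0], [127.0, 265.0], [299.0, 330.0]]
```

View pics/s8.png

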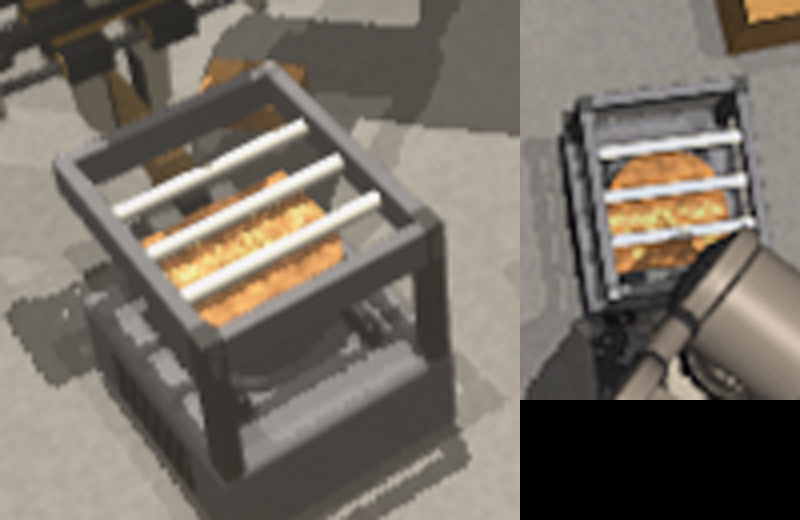

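The sole sits centred under the hood, with its right rear corner at (284,172) against a predicted (284,173) for this height. I'll lower it slowly.

Emit:
{"fn": "send_rows", "kwargs": {
  "offset": [
    [0,0,0.02],
    [0,0,0.045],
    [0,0,0.07],
    [0,0,0.095],
    [0,0,0.12],
    [0,0,0.145],
    [0,0,0.17],
    [0,0,0.19]
  ],
  "delta_rot": [
    [0,0,0],
    [0,0,0],
    [0,0,0],
    [0,0,0],
    [0,0,0],
    [0,0,0],
    [0,0,0],
    [0,0,0]
  ]
}}

```text
time: 37.1
tool_pos: [483.3, -278.3, 53.9]
tcp_rot: [3.141, -0.021, 0.108]
contact_force: [0.1, 0.9, -2.3]
grip_width: 20.1
finger_force: 30.0
```

Emit:
{"fn": "send_rows", "kwargs": {
  "offset": [
    [0,0,0.02],
    [0,0,0.035],
    [0,0,0.05],
    [0,0,0.05]
  ],
  "delta_rot": [
    [0,0,0],
    [0,0,0],
    [0,0,0],
    [0,0,0]
  ]
}}

```text
time: 37.6
tool_pos: [483.4, -278.3, 48.0]
tcp_rot: [3.141, -0.021, 0.108]
contact_force: [0.2, -0.2, -1.2]
grip_width: 19.8
finger_force: 30.0
```

```bash
python3 see.py
```

```text
[ 483.35720977 -278.27195497   47.97406635] [ 3.14130564 -0.02136852  0.10776037] [ 0.18562945 -0.22943481 -1.15357298] [-0.015184    0.11006086 -0.07101545] 37.6
ferrule row 71 [63.5, 59.5, 58.5, 58.5, 57.5, 57.5, 59.5, 60.5, 60.5, 60.5, 59.5, 57.5, 55.5, 55.5, 54.5, 55.5, 54.5, 74.5]
conf 0.87 spans [(5, 186, 441), (20, 188, 441), (35, 189, 440), (45, 191, 439)]
edge tool xy [[93.8, -40.3], [95.9, -26.6], [95.5, -13.0], [95.1, 0.6], [97.2, 14.2], [97.2, 27.7]]
expect sole @ 140 [[246.8, 267.9]]
expect sole @ 145 [[247.9, 269.2]]
expect sole @ 150 [[249.0, 270.4]]
scene sole [([247.7, 268.9], 0.66)] [[248.3, 272.0]]
```

Emit:
{"fn": "send_rows", "kwargs": {
  "offset": [
    [-0.03,0,0],
    [-0.1,0,-0.002],
    [-0.2,0,-0.004],
    [-0.32,0,-0.007],
    [-0.45,0,-0.01],
    [-0.6,0,-0.013],
    [-0.78,0,-0.017],
    [-0.95,0,-0.02]
  ],
  "delta_rot": [
    [0,0,0],
    [0,0,0],
    [0,0,0],
    [0,0,0],
    [0,0,0],
    [0,0,0],
    [0,0,0],
    [0,0,0]
  ]
}}

```text
time: 38.8
tool_pos: [368.5, -290.6, 48.1]
tcp_rot: [3.141, -0.021, 0.108]
contact_force: [-0.5, -0.8, -1.8]
grip_width: 19.3
finger_force: 30.0
```

Emit:
{"fn": "send_rows", "kwargs": {
  "offset": [
    [-0.2,0,-0.004],
    [-0.4,0,-0.008],
    [-0.5,0,-0.01],
    [-0.5,0,-0.01]
  ],
  "delta_rot": [
    [0,0,0],
    [0,0,0],
    [0,0,0],
    [0,0,0]
  ]
}}

```text
time: 39.3
tool_pos: [309.8, -297.3, 48.1]
tcp_rot: [3.141, -0.022, 0.106]
contact_force: [0.3, -0.1, -1.8]
grip_width: 19.6
finger_force: 30.0
```

```bash
python3 - <<'E'
from h import *
p,r,o=pose();print(p,o['tcp_rot'],o['contact_force'])
for c in('scene','top'):
  k,K,T=cal(c);im=optics.capture(c)
  print(c,[(np.round(a['uv'],1).tolist(),p2w(a['uv'],78,K,T)[0].round(1).tolist(),round(a['confidence'],2)) for a in finder.pinpoint('sole',c)[:2]],'target',w2p((628,-261,78),K,T).round(1).tolist())
  if c=='scene':
    print('tip exp',w2p([p+r.apply([172,0,-20.2])],K,T).round(1),[(np.round(a['uv'],1).tolist(),round(a['confidence'],2)) for a in finder.pinpoint('spatula_tip',c)])
    cv2.imwrite('pics/s9.png',cv2.resize(im[180:330,160:360,::-1],(800,600),interpolation=cv2.INTER_CUBIC))
E
```

```text
[ 309.77171413 -297.26417912   48.12256727] [ 3.14097757 -0.0216684   0.10618504] [ 0.26633245 -0.13690822 -1.77868357]
scene [([246.6, 266.5], [622.7, -263.5, 78.0], 0.74)] target [[248.5, 267.6]]
tip exp [[218.9 234.5]] [([215.3, 237.4], 0.95), ([355.7, 150.0], 0.91)]
top [([404.7, 173.9], [624.0, -258.1, 78.0], 0.72), ([327.4, 157.3], [685.2, 14.5, 78.0], 0.5)] target [[405.5, 172.8]]
```

View pics/s9.png

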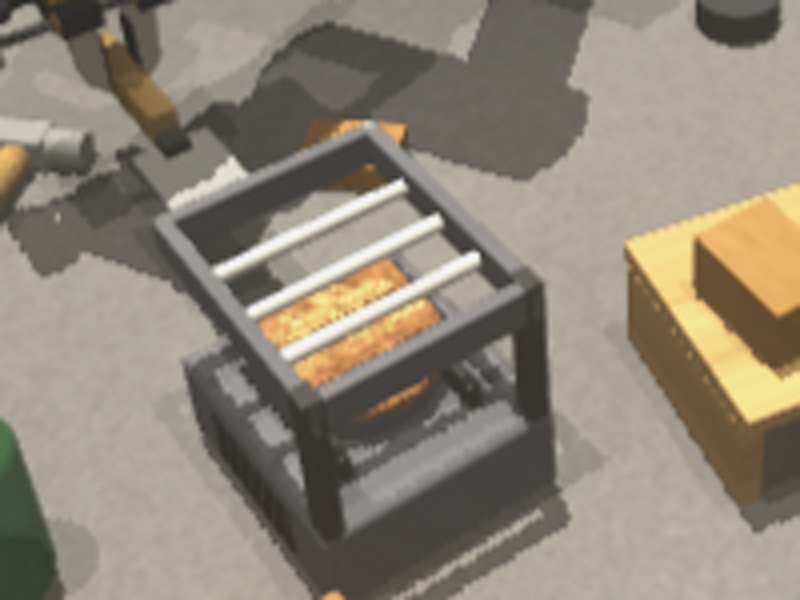

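The sole lies flat and centred on both rails and the spatula is clear. I'll take the spatula to the open bench and lay it down.

Emit:
{"fn": "send_rows", "kwargs": {
  "offset": [
    [0,0,-0.2],
    [0.08,-0.2,-0.3],
    [0.16,-0.5,-0.3],
    [0.295,-0.8,-0.3]
  ],
  "delta_rot": [
    [0,0,0],
    [0,0,0],
    [0,0,0],
    [0,0,0]
  ]
}}

```text
time: 40.05
tool_pos: [334.8, -196.8, 84.8]
tcp_rot: [3.141, -0.022, 0.107]
contact_force: [1.3, -0.0, -1.8]
grip_width: 20.0
finger_force: 30.0
```

Emit:
{"fn": "send_rows", "kwargs": {
  "offset": [
    [0.1,-0.27,0],
    [0.2,-0.54,0],
    [0.295,-0.8,0]
  ],
  "delta_rot": [
    [0,0,0],
    [0,0,0],
    [0,0,0]
  ]
}}

```text
time: 40.42
tool_pos: [359.8, -97.2, 85.4]
tcp_rot: [3.141, -0.022, 0.109]
contact_force: [0.6, -0.2, -2.0]
grip_width: 19.4
finger_force: 30.0
```

Emit:
{"fn": "send_rows", "kwargs": {
  "offset": [
    [0.1,-0.27,0],
    [0.2,-0.54,0],
    [0.295,-0.8,0],
    [0.295,-0.8,0]
  ],
  "delta_rot": [
    [0,0,0],
    [0,0,0],
    [0,-0.002,0],
    [0,-0.002,0]
  ]
}}

```text
time: 40.92
tool_pos: [384.7, 2.5, 86.1]
tcp_rot: [3.141, -0.009, 0.112]
contact_force: [-0.4, 0.5, -1.1]
grip_width: 19.6
finger_force: 30.0
```

```bash
python3 - <<'E'
from h import *
p,r,o=pose();print(p,o['tcp_rot'],o['contact_force'])
E
```

```text
[384.71909985   2.53866495  86.08767415] [ 3.14137443 -0.00914461  0.1119925 ] [-0.364559    0.48194385 -1.09325171]
```

Emit:
{"fn": "send_rows", "kwargs": {
  "offset": [
    [0,0,0.2],
    [0,0,0.4],
    [0,0,0.58],
    [0,0,0.7],
    [0,0,0.78],
    [0,0,0.83],
    [0,0,0.86],
    [0,0,0.86]
  ],
  "delta_rot": [
    [0,0,0],
    [0,0,0],
    [0,0,0],
    [0,0,0],
    [0,0,0],
    [0,0,0],
    [0,0,0],
    [0,0,0]
  ]
}}

```text
time: 41.92
tool_pos: [385.2, 0.7, -17.1]
tcp_rot: [3.141, -0.009, 0.108]
contact_force: [0.1, -0.2, -1.1]
grip_width: 19.7
finger_force: 30.0
```

Emit:
{"fn": "send_rows", "kwargs": {
  "offset": [
    [0,0,0],
    [0,0,0],
    [0,0,0],
    [0,0,0],
    [0,0,0]
  ],
  "delta_rot": [
    [0,0,0],
    [0,0,0],
    [0,0,0],
    [0,0,0],
    [0,0,0]
  ],
  "grip": 0.65
}}

```text
time: 42.55
tool_pos: [385.1, 0.7, -17.1]
tcp_rot: [3.141, -0.009, 0.108]
contact_force: [0.6, -0.3, 0.0]
grip_width: 59.0
finger_force: 0.0
```

Emit:
{"fn": "send_rows", "kwargs": {
  "offset": [
    [0,0,-0.3],
    [0,0,-0.8],
    [0,0,-1],
    [0,0,-1]
  ],
  "delta_rot": [
    [0,0,0],
    [0,0,0],
    [0,0,0],
    [0,0,0]
  ]
}}

```text
time: 43.05
tool_pos: [385.3, 0.4, 104.4]
tcp_rot: [3.14, -0.013, 0.108]
contact_force: [0.6, 0.3, -0.5]
grip_width: 60.0
finger_force: 0.0
```

```bash
python3 - <<'E'
from h import *
p,r,o=pose();print(p,o['contact_force'],o['time'])
for c in('scene','top','wrist'):
  k,K,T=cal(c);im=optics.capture(c)
  for t,z in [('spatula_tip',1),('spatula_tail',14),('sole',78)]:
    print(c,t,[(p2w(a['uv'],z,K,T)[0].round(1).tolist(),round(a['confidence'],2)) for a in finder.pinpoint(t,c)[:3]])
tip=p+r.apply([172,0,0]);tail=p+r.apply([-40,0,0]);print(tip,tail)
E
```

```text
[385.25723139   0.40692571 104.39390607] [ 0.58327912  0.31917304 -0.51648407] 43.05
scene spatula_tip [([230.5, 315.3, 1.0], 0.88), ([556.5, 10.5, 1.0], 0.83)]
scene spatula_tail [([253.0, 508.0, 14.0], 0.65), ([342.8, -1.6, 14.0], 0.56), ([398.2, -172.9, 14.0], 0.23)]
scene sole [([628.0, -264.3, 78.0], 0.91)]
top spatula_tip [([233.0, 305.1, 1.0], 0.94), ([552.6, 29.8, 1.0], 0.86)]
top spatula_tail [([237.1, 524.0, 14.0], 0.93)]
top sole [([614.3, -265.3, 78.0], 0.64)]
wrist spatula_tip []
wrist spatula_tail [([345.3, -3.1, 14.0], 0.87), ([447.1, 5.4, 14.0], 0.74)]
wrist sole []
[556.24432079  18.90734345 106.66322433] [345.492792    -3.89549702 103.86615764]
```

```bash
python3 -c "
from plant import ticket
print(ticket.close_job())"
```

```text
the job is handed in; nothing more can be done
None
```

The job is handed in at about 43 s of the 72 s: the sole lies flat on the activator rails, by my last measurements within about 8 mm of centre along them and 3 mm across, and the spatula lies released on the open bench; the judge returned no verdict.

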